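# Load, dose and cover the tomato wash pot

### The job

Get the tomatoes soaking: lower every tomato on the counter gently into the deep enamel pot, without dropping or jamming any, then, with the pot still open and its mouth under the spout of the push dispenser, give the plunger at least two full strokes, each right down to its stop and fully back up, never pumping when the spout is not over the pot. Then bring the pot back onto the round straw mat, without tipping it, and put its lid on so that it sits level and fully home. Leave the onion, the spatula and the cup where they are.

Things in the scene. Friction and masses are not known exactly. Their poses are not given: they have to be found in the camera images.
- tomato1: one of two to four ripe tomatoes (red, green calyx; 60 mm across, 45 mm tall, about 0.11 kg), standing on its flat base on the counter; may be absent. Origin at its centre, 23 mm above its underside, z towards the calyx
- tomato2: one of two to four ripe tomatoes (red, green calyx; 60 mm across, 45 mm tall, about 0.11 kg), standing on its flat base on the counter; may be absent. Origin at its centre, 23 mm above its underside, z towards the calyx
- tomato3: one of two to four ripe tomatoes (red, green calyx; 60 mm across, 45 mm tall, about 0.11 kg), standing on its flat base on the counter; may be absent. Origin at its centre, 23 mm above its underside, z towards the calyx
- tomato4: one of two to four ripe tomatoes (red, green calyx; 60 mm across, 45 mm tall, about 0.11 kg), standing on its flat base on the counter; may be absent. Origin at its centre, 23 mm above its underside, z towards the calyx
- pot: deep white enamel pot, blue rolled rim, loose, about 0.75 kg empty: 210 mm outside diameter, 100 mm tall, flat inner floor 5 mm above its underside, wall 7 mm thick (inside diameter at the rim 196 mm). Two blue ear handles on its +x and -x sides, out to 136 mm from the axis, 70 mm wide, 78 mm up. It can be slid over the counter by pinching the rim from above with one finger inside. Origin at the centre of its underside, z up
- lid: the pot's lid, loose, about 0.28 kg, lying knob up: blue-edged white disc 218 mm in diameter whose underside has a 6 mm deep locating step of 184 mm diameter that drops inside the pot's rim; black round knob of 36 mm diameter on its axis, from 30 to 49 mm above the origin; the dome around the neck rises to 18 mm. Origin at the centre of the step's underside, z up; when seated on the pot its origin lies 94 mm above the pot's
- mat: round straw mat, 300 mm in diameter, lying flat (about 1 mm thick, no obstacle to a sliding pot), fixed; the pot starts on it. Origin at its centre
- dispenser: plastic push dispenser for vegetable wash: pale green round bottle, 76 mm in diameter, 155 mm tall, white collar and pump on top, held fast in a 100 mm round steel bracket screwed to the counter (4 mm high). Origin at the centre of its underside on the pump axis, x along the spout, z up
- plunger_top (a point): centre of the flat round top (40 mm diameter) of the white plunger head, 230 mm above the counter when up; it moves down with the plunger
- spout_tip (a point): open lower end of the white spout, which runs out 100 mm level from the pump axis along the dispenser's x and turns down; about 197 mm above the counter when up; it moves down with the plunger
- plunger (a joint): plunger stroke in m: 0 fully up, 0.022 at its stop; a spring pushes it up with about 3 N at the top and 8 N at the stop, and it rises by itself when released
- onion: bystander: red onion, purple, 66 mm across, 72 mm tall, standing among the tomatoes' places. Origin at its centre, 28 mm above its underside
- spatula: bystander: wooden spatula, 230 mm long along its x, 65 mm wide blade towards its +x end, lying flat. Origin at its middle
- cup: bystander: aluminium cup, 76 mm in diameter, 85 mm tall, beside the dispenser. Origin under its centre

How it is judged (in metres and radians):
On the way, in this order (a step that is already met when the one before it is completed fails the run):
1. every tomato lies in the pot (horizontal distance between each of tomato1, tomato2, tomato3, tomato4 and pot below 0.085 m and z of tomato1 in the frame of pot between 0.015 and 0.09 m and z of tomato2 in the frame of pot between 0.015 and 0.09 m and z of tomato3 in the frame of pot between 0.015 and 0.09 m and z of tomato4 in the frame of pot between 0.015 and 0.09 m), for 0.3 s.
2. first full stroke: the plunger is at its stop (over 19.5 mm) with the spout tip above the open pot (within 85 mm of its centre line), the tomatoes in it (all of step 1 and value of joint plunger above 0.0195 m and horizontal distance between spout_tip and pot below 0.085 m and horizontal distance between lid and pot above 0.12 m), for 0.1 s.
3. the plunger has come back up (under 3 mm) (value of joint plunger below 0.003 m), for 0.1 s.
4. second full stroke, likewise (all of step 2), for 0.1 s.
At the end, for the whole second after the job is handed in: every tomato lies in the pot at rest; the pot stands upright on the counter with its centre within 50 mm of the mat's centre; the lid sits home on the pot (centres within 12 mm, its origin 89 to 99 mm above the pot's, tilt under 0.06 rad); the plunger is fully up (under 3 mm) (all of step 1 and linear speed of each of tomato1, tomato2, tomato3, tomato4 below 0.03 m/s and horizontal distance between lid and pot below 0.012 m and z of lid in the frame of pot between 0.089 and 0.099 m and angle between lid's own z axis and vertical below 0.06 rad and horizontal distance between pot and mat below 0.05 m and angle between pot's own z axis and vertical below 0.05 rad and height (world z) of pot below 0.008 m and value of joint plunger below 0.003 m and linear speed of each of pot, lid below 0.02 m/s); the robot touches nothing.
It fails at once if the onion, the spatula or the cup is pushed or carried out of its place (more than 40 mm) (distance of any of onion, spatula, cup from where it was at the start of the episode above 0.04 m).
It fails at once if a tomato is dropped or jammed into the pot: it strikes or is pressed on the pot with more than 28 N, or falls inside it faster than 1.05 m/s (a fall of about 60 mm) (contact force between any of tomato1, tomato2, tomato3, tomato4 and pot above 28 N or (horizontal distance between tomato1 and pot below 0.09 m and z of tomato1 in the frame of pot below 0.1 m and linear speed of tomato1 above 1.05 m/s) or (horizontal distance between tomato2 and pot below 0.09 m and z of tomato2 in the frame of pot below 0.1 m and linear speed of tomato2 above 1.05 m/s) or (horizontal distance between tomato3 and pot below 0.09 m and z of tomato3 in the frame of pot below 0.1 m and linear speed of tomato3 above 1.05 m/s) or (horizontal distance between tomato4 and pot below 0.09 m and z of tomato4 in the frame of pot below 0.1 m and linear speed of tomato4 above 1.05 m/s)).
It fails at once if vegetable wash is pumped onto the counter: the plunger is pressed more than 8 mm while the spout tip is not above the pot's mouth (more than 98 mm from its centre line) (value of joint plunger above 0.008 m and horizontal distance between spout_tip and pot above 0.098 m).
It fails at once if the pot is tipped (more than 0.35 rad) (angle between pot's own z axis and vertical above 0.35 rad).
Of tomato1, tomato2, tomato3, tomato4 only 2 to 4 are there at a start; the rules pass over those that are not, and their reading is None.
At some moment in a run one of tomato1, tomato2, tomato3, tomato4, lid may be knocked a few centimetres aside while the robot is not near it.
It also fails if it takes over 210 s, if anything falls off the work surface, if the arm or the gripper's body presses on something with over 40 N, if the wrist force passes 120 N, or if a joint passes its speed limit or range.

### The arm

A 7-joint arm with a two-finger parallel gripper is mounted at the origin on the work surface. World frame = base frame: x ahead of the robot, y to its left, z up, the work surface at z = 0. Lengths are in mm, angles in rad, forces in N, time in s.
With the tool pointing down it reaches from about 400 to 850 mm from the base axis. Payload 6.9 kg.
Tool frame: the origin (TCP) lies between the finger pads; the fingertips stand 11 mm ahead of it and the grasp point (between the pads) lies 8 mm behind it; z points along the fingers, y is the direction in which the jaws open and shut (so a half turn about z gives the same grasp; the last joint's range is limited). The gripper opens to 85 mm and grips with 20 to 120 N. Pads are 22 mm wide; open, the fingers measure 114 mm over their backs; the gripper's body (76 mm by 85 mm) begins 54 mm behind the grasp point. The pads swing forward as they close: fully open they stand 13 mm farther back than shut.
Start: joints at [0.105, 0.507, -0.238, 1.5, 0.126, 1.149, -0.155], TCP at [624.989, -0.025, 242.275] pointing down, gripper open.
Joint ranges: [-3.08, 3.08], [-0.24, 2.05], [-1.43, 1.35], [0, 2.5], [-1.52, 4.66], [0.17, 1.96], [-2.89, 2.89]. Speed limits (rad/s): [2.39, 2.39, 3.14, 3.14, 3.14, 3.14, 3.14].

### API

Orientations are given as a rotation vector (axis times angle).
In Python, from workcell import bot, camera, camera_model, close_job, recognise, trace gives the robot as it stands.
- The arm moves only by the tool jog_arm, never from a script. Its argument "steps" is a list of rows, each a list of 7 numbers: the shift along the tool's x, y, z in mm, then the turn, a rotation vector about the tool's x, y, z in rad, then the closure in counts, from 0 (fully open) to 255 (shut). In form: [[dx, dy, dz, rx, ry, rz, fingers], ...]. A call has 1 to 12 rows; each row shifts and turns the commanded pose from where the row before left it, along the tool's axes as they then stand; what a row does not reach is not made up. A row lasts 1/10 s, in which the tool goes at most 50 mm and 8.59 degrees, less where a joint would pass 70% of its speed; a pose out of reach is approached as far as the arm can. A call is refused whole if a number of a shift passes 50 or a number of a turn 0.15, either way. A call with a gripper value outside its range is refused whole. The fingers move at their own pace and stop on an object; the grip force is fixed at half the most. Time passes only in rows, so rows that do not move let the fingers close. It gives the time, the measured TCP pose, the force and the opening at its end, in the units of the state.
- bot.sense(): the state, without advancing time (a new reading comes with each control period).
- camera(name): name is "scene" or "side" or "wrist"; returns the picture (400x640x3 uint8, blue, green, red); there is no depth.
- camera_model(name): a dict with "fx", "fy", "cx", "cy" (pixels), "k1" (the pictures are not rectified: a ray, as slopes to the right and down, at radius r is drawn at 1 + k1 r^2 times it, then the intrinsics apply), "rvec" (rotation vector, rad) and "tvec" (3), from world to camera coordinates, as OpenCV has them; the wrist camera has in their place "T_tool_cam" (4x4, takes a point from camera to tool coordinates, whose origin is the TCP and whose axes are the flange's). Camera axes: x right, y down, z forward; pixel columns grow to the right and rows downward; lengths in mm; the calibration is good to about 2 mm. A picture is of the moment at which its call begins: read the wrist's pose just before it. camera_model takes no time and is no camera call.
- close_job(): hands the job in, once; it reports no verdict.
Trained networks look in the newest picture that a camera, given by its name, has taken for a name from the list of things; names that differ only in an ending like _2 or _b are one class to them, and where a whole thing is asked for, a point or a joint stands for the part that bears it (a point fixed in the world has none). Each returns a list of dicts, best first, with "score" (0 to 1); they miss things now and then, are a little off and sometimes report something else, mostly with a low value. They report only what shows in the picture. A call takes as long as a camera call.
- recognise(camera, thing): "box" ([centre column, centre row, width, height] in pixels, round what is visible of it).
- trace(camera, thing): "region" (400x640 bool, what is visible of it) and "box" ([centre column, centre row, width, height] in pixels, round what is visible of it).
The state is a dict: "time_s": time; "joints": joint angles; "dq": joint speeds; "tau": joint torques, N m; "ee_pos": TCP position; "ee_rot": TCP orientation; "contact_force": force on the tool from outside, world axes, zero at the start; "ft_torque": the same for the moment, N m; "gripper_width": finger opening in mm.
Only numpy, scipy, OpenCV 4.12 (cv2) and the standard library are available. Lean on these libraries where they do the work, as an engineer would, in place of code of your own. Each camera call takes 0.05 s, during which the arm holds its last target.

## Working session

There is one attempt and no reset: what is moved stays moved. The work goes in short steps, Python scripts to look and compute and a tool call to move; the robot and the scene stay as the last step left them, time stands still between calls to the robot, and variables do not carry over. Pictures are saved under pics/ and viewed, and the job is handed in when it is done.

Besides the shell and the picture viewer there is one more tool, called after "Request:" by a JSON object that holds its "method" and its "body", one argument or row to a line. jog_arm: Moves the arm, as the interface text tells. Its arguments: {"type":"object","properties":{"steps":{"type":"array"}},"required":["steps"]}

```bash
mkdir -p pics && ls && python3 - <<'E'
from workcell import bot,camera,camera_model
import cv2
for n in ["scene","side","wrist"]:
    im=camera(n); cv2.imwrite(f"pics/a_{n}.png",im); print(n,camera_model(n))
print(bot.sense())
E
```

```text
pics
scene {'fx': 448.7427756533682, 'fy': 448.7427756533682, 'cx': 318.31259093243426, 'cy': 197.03887920475805, 'k1': -0.016073111715165456, 'rvec': array([ 0.94053977,  2.32127224, -1.27081615]), 'tvec': array([ 388.51246761,  -77.87094327, 1610.05889494])}
side {'fx': 406.17378494176717, 'fy': 406.17378494176717, 'cx': 323.87012132680786, 'cy': 202.17803853816343, 'k1': -0.052732947999487266, 'rvec': array([ 2.35973041, -0.52049781,  0.229137  ]), 'tvec': array([-466.54713353,  290.03809884, 1189.74325252])}
wrist {'fx': 294.39362822587276, 'fy': 294.39362822587276, 'cx': 325.2971727015517, 'cy': 199.94875600164352, 'k1': -0.027003749478862523, 'T_tool_cam': array([[ 8.81249465e-04, -9.63144914e-01, -2.68981595e-01,
         6.92094929e+01],
       [ 9.99999487e-01,  7.14687100e-04,  7.17156011e-04,
        -4.91498484e-01],
       [-4.98487489e-04, -2.68982089e-01,  9.63145050e-01,
        -1.31288963e+02],
       [ 0.00000000e+00,  0.00000000e+00,  0.00000000e+00,
         1.00000000e+00]])}
{'time_s': 0.15, 'joints': array([ 0.10552551,  0.508139  , -0.23753296,  1.50092857,  0.12570943,
        1.14889421, -0.15479061]), 'dq': array([-0.00118572, -0.0037065 ,  0.00249951, -0.00391311,  0.00021485,
       -0.00168087,  0.00115861]), 'tau': array([-1.45638624e-03, -6.21010351e+01, -2.18872748e+00, -2.49840939e+01,
        1.27439146e-02,  9.07797832e-03,  3.50406015e-05]), 'ee_pos': array([ 6.24622624e+02, -8.94682332e-02,  2.41623913e+02]), 'ee_rot': array([-2.22078175e+00, -2.22075689e+00,  1.57518362e-03]), 'contact_force': array([ 0.5262991 ,  0.21423378, -0.57270383]), 'ft_torque': array([ 0.01980263, -0.01275433, -0.06048386]), 'gripper_width': 85.12504554994771}
```

View pics/a_scene.png

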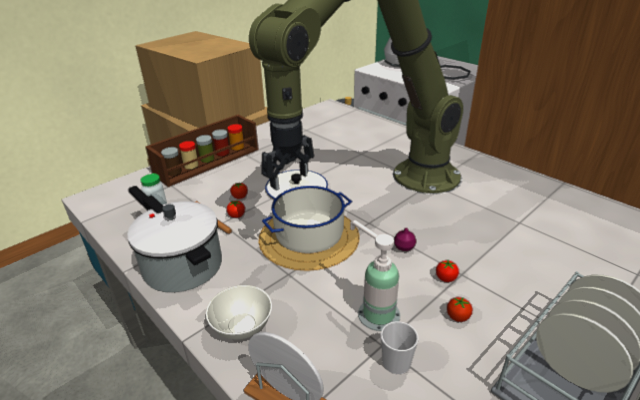

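View pics/a_side.png

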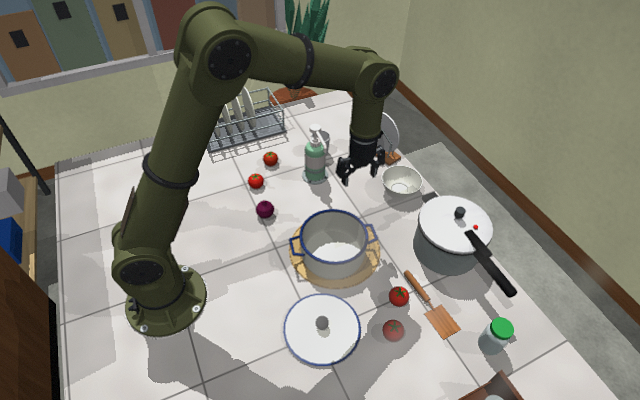

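View pics/a_wrist.png

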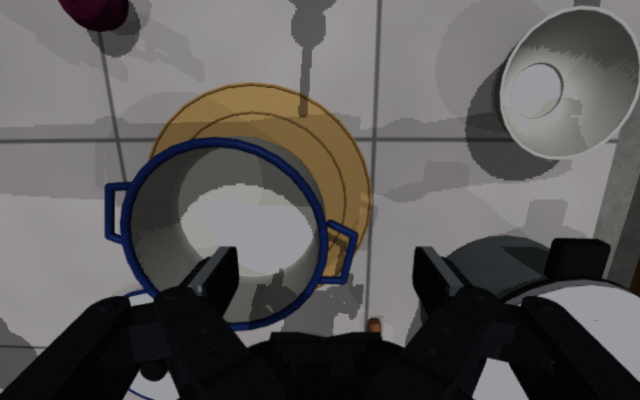

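```bash
cat > h.py <<'E'
from workcell import bot,camera,camera_model,recognise,trace
import numpy as np, cv2
from scipy.spatial.transform import Rotation as R
from scipy.optimize import minimize
def cam(name,s=None):
    m=camera_model(name)
    K=np.array([[m['fx'],0,m['cx']],[0,m['fy'],m['cy']],[0,0,1]]);d=np.array([m['k1'],0,0,0,0])
    if name=='wrist':
        if s is None: s=bot.sense()
        T=np.eye(4);T[:3,:3]=R.from_rotvec(s['ee_rot']).as_matrix();T[:3,3]=s['ee_pos']
        W=np.linalg.inv(T@np.array(m['T_tool_cam']))
        Rm=W[:3,:3];t=W[:3,3]
    else:
        Rm=R.from_rotvec(m['rvec']).as_matrix();t=np.array(m['tvec'])
    return dict(K=K,d=d,R=Rm,t=t)
def proj(c,P):
    p,_=cv2.projectPoints(np.asarray(P,float).reshape(-1,1,3),R.from_matrix(c['R']).as_rotvec(),c['t'],c['K'],c['d'])
    return p.reshape(-1,2)
def ray(c,uv):
    u=cv2.undistortPoints(np.array(uv,float).reshape(-1,1,2),c['K'],c['d']).reshape(2)
    d=c['R'].T@np.array([u[0],u[1],1.]); o=-c['R'].T@c['t']
    return o,d/np.linalg.norm(d)
def onz(c,uv,z):
    o,d=ray(c,uv); return o+d*(z-o[2])/d[2]
def tri(rs):
    A=np.zeros((3,3));b=np.zeros(3)
    for o,d in rs:
        M=np.eye(3)-np.outer(d,d);A+=M;b+=M@o
    return np.linalg.solve(A,b)
def circ(r,z,n=48,cx=0,cy=0):
    a=np.linspace(0,2*np.pi,n,endpoint=False)
    return np.c_[cx+r*np.cos(a),cy+r*np.sin(a),np.full(n,z)]
def boxof(p): 
    lo=p.min(0);hi=p.max(0);return np.r_[(lo+hi)/2,hi-lo]
E
python3 - <<'E'
from h import *
o={}
for n in ["scene","side","wrist"]:
    im=camera(n);c=cam(n);v=im.copy()
    for th in ["tomato1","pot","lid","mat","dispenser","plunger_top","spout_tip","onion","spatula","cup"]:
        try: r=trace(n,th)
        except Exception as e: print(n,th,e);continue
        for q in r:
            if q['score']<.25: continue
            b=q['box'];z={'tomato1':22,'onion':36,'cup':42,'lid':10,'mat':0}.get(th,0)
            if th=='pot': z=50
            print(n,th,round(q['score'],2),np.round(b,1),np.round(onz(c,b[:2],z)),z)
            np.save(f"pics/m_{n}_{th}_{len(o)}.npy",q['region']);o[len(o)]=1
            v[q['region']]=v[q['region']]//2+np.array([0,127,0],np.uint8)
    cv2.imwrite(f"pics/b_{n}.png",v)
E
```

```text
scene tomato1 0.98 [449.  268.4  18.6  22.7] [387. 342.  22.] 22
scene tomato1 0.91 [459.6 309.3  26.9  25.6] [491. 438.  22.] 22
scene tomato1 0.53 [236.6 190.6  12.7  16.2] [ 559. -375.   22.] 22
scene tomato1 0.49 [235.4 209.6  20.2  16.2] [ 627. -283.   22.] 22
scene pot 0.57 [309.1 220.2  87.5  67.1] [526. -46.  50.] 50
scene lid 0.56 [296.3 183.5  62.   25.6] [ 375. -280.   10.] 10
scene mat 0.79 [307.5 245.7 100.8  60.2] [568.  -9.   0.] 0
scene dispenser 0.79 [374.9 275.1  47.2 108.5] [524. 207.  -0.] 0
scene plunger_top 0.74 [372.8 239.   38.   33.8] [413. 103.   0.] 0
scene spout_tip 0.89 [372.1 240.8  46.3  40.3] [420. 107.   0.] 0
scene onion 0.94 [405.8 238.5  19.9  16.8] [381. 196.  36.] 36
scene cup 0.65 [398.4 348.7  38.4  52.6] [695. 416.  42.] 42
side tomato1 0.84 [399.4 296.9  20.1  20.9] [ 626. -287.   22.] 22
side tomato1 0.69 [254.6 182.1  17.8  22.3] [394. 340.  22.] 22
side tomato1 0.68 [270.1 159.9  12.7  14.8] [488. 432.  22.] 22
side pot 0.81 [331.6 242.2  88.5  70.3] [522. -43.  50.] 50
side mat 0.74 [333.9 259.8  93.   67. ] [516. -76.   0.] 0
side mat 0.
[... 236 characters left out ...]
362.    0.] 0
side spout_tip 0.56 [318.8 136.5  18.8  26.8] [735. 511.   0.] 0
side onion 0.74 [265.9 209.9  19.   16.8] [382. 182.  36.] 36
side spatula 0.7 [431.4 303.9  65.3  69.4] [ 710. -339.    0.] 0
side spatula 0.37 [318.3 135.8  17.4  22.3] [735. 516.   0.] 0
side cup 0.47 [327.4 143.   13.8  24.4] [726. 412.  42.] 42
wrist pot 0.64 [230.4 234.2 253.  195.2] [513. -63.  50.] 50
wrist lid 0.78 [150.6 344.2  55.1 111.5] [ 360. -259.   10.] 10
wrist mat 0.76 [260.4 183.9 228.8 203.2] [540. -14.   0.] 0
wrist onion 0.77 [91.7 16.  73.2 29.2] [382. 173.  36.] 36
wrist spatula 0.72 [372.9 327.4  14.7  11.5] [ 697. -235.   -0.] 0
wrist cup 0.28 [229.9 234.4 253.9 193.5] [509. -67.  42.] 42
```

```bash
cat > potfit.py <<'E'
from h import *
def bluemask(im):
    hsv=cv2.cvtColor(im,cv2.COLOR_BGR2HSV)
    return ((hsv[...,0]>105)&(hsv[...,0]<130)&(hsv[...,1]>110)&(hsv[...,2]>30)).astype(np.uint8)
def potmodel(x,y,yaw,z0=0):
    rim=circ(102,97+z0,90)
    h=[]
    for s in (1,-1):
        for f in np.linspace(-35,35,15): h.append([s*132,f,78+z0])
        for f in np.linspace(104,132,6): h+= [[s*f,35,78+z0],[s*f,-35,78+z0]]
    P=np.r_[rim,h]
    c,s=np.cos(yaw),np.sin(yaw)
    P=P@np.array([[c,-s,0],[s,c,0],[0,0,1]]).T
    return P+[x,y,0]
def fitpot(views,x0,y0):
    """views: list of (cam, img)"""
    D=[];
    for c,im in views:
        b=bluemask(im)
        D.append(np.minimum(cv2.distanceTransform(1-b,cv2.DIST_L2,5),8))
    def cost(p,full=False):
        out=[]
        for (c,im),d in zip(views,D):
            uv=proj(c,potmodel(*p)); 
            ok=(uv[:,0]>1)&(uv[:,0]<638)&(uv[:,1]>1)&(uv[:,1]<398)
            q=np.full(len(uv),np.nan)
            q[ok]=cv2.remap(d.astype(np.float32),uv[ok,0].astype(np.float32),uv[ok,1].astype(np.float32),cv2.INTER_LINEAR).ravel()
            out.append(np.nanmean(q) if ok.sum()>20 else 8)
        return out if full else np.sum(out)
    best=None
    for yaw in np.linspace(-1.5,1.5,13):
      for dx in (-12,0,12):
        for dy in (-12,0,12):
          r=minimize(cost,[x0+dx,y0+dy,yaw],method='Nelder-Mead',options=dict(initial_simplex=[[x0+dx,y0+dy,yaw],[x0+dx+10,y0+dy,yaw],[x0+dx,y0+dy+10,yaw],[x0+dx,y0+dy,yaw+.15]],maxiter=120))
          if best is None or r.fun<best.fun: best=r
    return best.x,best.fun,cost(best.x,True)
E
python3 - <<'E'
from potfit import *
V=[];ims={}
for n in ["scene","side","wrist"]:
    im=cv2.imread(f"pics/b_{n}.png") if 0 else cv2.imread(f"pics/a_{n}.png"); V.append((cam(n),im));ims[n]=im
p,f,q=fitpot(V,520,-47); print(p,f,q)
for k in range(3): print(fitpot(V[k:k+1],p[0],p[1]))
for (c,im),n in zip(V,ims):
    v=im.copy()
    for u in proj(c,potmodel(*p)): cv2.circle(v,tuple(int(a) for a in np.round(u)),1,(0,255,255),-1)
    cv2.imwrite(f"pics/c_{n}.png",v)
cv2.imwrite("pics/c.png",np.hstack([cv2.resize(cv2.imread("pics/c_side.png")[180:300,270:400],(400,370)),cv2.resize(cv2.imread("pics/c_scene.png")[170:270,240:370],(400,370))]))
E
```

```text
[ 5.22494803e+02 -5.34911688e+01 -1.99906806e-01] 4.343751518055797 [np.float64(0.2586136582410998), np.float64(3.2096758691800966), np.float64(0.8754619906346003)]
(array([ 5.21558122e+02, -5.53761763e+01, -1.91874120e-01]), np.float64(0.19994334276351663), [np.float64(0.19994334276351663)])
(array([ 5.23321061e+02, -4.98184069e+01, -1.73795312e-01]), np.float64(3.0675345316736236), [np.float64(3.0675345316736236)])
(array([ 5.21127345e+02, -5.37084843e+01, -2.01429003e-01]), np.float64(0.8666251632902358), [np.float64(0.8666251632902358)])
```

View pics/c.png

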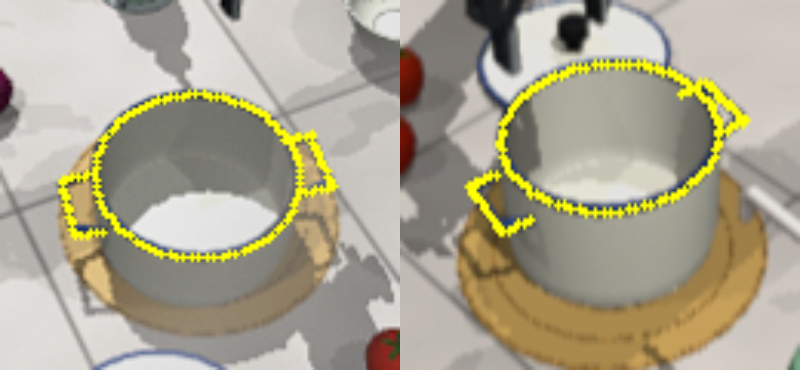

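View pics/c_wrist.png

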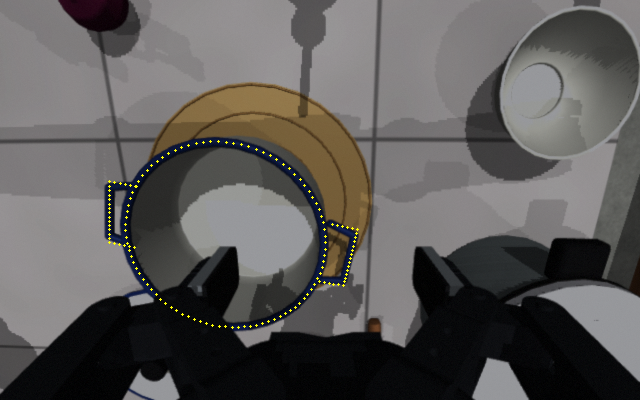

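```bash
python3 - <<'E'
from h import *
import glob
# mat fit via orange colour
V=[]
for n in ["scene","wrist","side"]:
    im=cv2.imread(f"pics/a_{n}.png");c=cam(n)
    m=np.load(glob.glob(f"pics/m_{n}_mat_*.npy")[0]).astype(np.uint8)
    if n=='side':
        for g in glob.glob("pics/m_side_mat_*.npy"):
            k=np.load(g)
            if k[259:300].sum()>100: m=k.astype(np.uint8)
    hull=cv2.convexHull(np.argwhere(m)[:,::-1].astype(np.int32)).reshape(-1,2)
    V.append((c,hull,n))
    hm=np.zeros((400,640),np.uint8)
    def pm(x,y): 
        q=np.zeros((400,640),np.uint8);cv2.fillPoly(q,[np.round(proj(c,circ(150,1,90)+[x,y,0])).astype(np.int32)],1);return q.astype(bool)
    def cost(p):
        q=pm(*p); mm=m.astype(bool)
        return (mm&~q).sum()*3+ 0.001*np.hypot(p[0]-540,p[1]+20)
    # hull points distances: ground-plane positions of hull points → robust circle
    G=np.array([onz(c,h,1)[:2] for h in hull])
    from scipy.optimize import least_squares
    r=least_squares(lambda p:np.linalg.norm(G-p,axis=1)-150,[545,-15],loss='soft_l1',f_scale=3)
    print(n,r.x,np.round(np.linalg.norm(G-r.x,axis=1)-150)[:40])
# plunger
t=cam('scene');s=cam('side')
for a,b in [((449,268.4),(254.6,182.1)),((459.6,309.3),(270.1,159.9)),((235.4,209.6),(399.4,296.9)),((236.6,190.6),(393.6,330.4))]:
    print('tom',tri([ray(t,a),ray(s,b)]))
sc=cv2.imread("pics/a_scene.png");sd=cv2.imread("pics/a_side.png")
cv2.imwrite("pics/d.png",np.hstack([cv2.resize(sc[200:330,330:430],None,fx=4,fy=4),cv2.resize(sd[115:190,290:350],(400,520))]))
E
```

```text
scene [537.6415198  -38.39792257] [ 0.  1.  0.  0.  0.  0.  0. -1. -0. -0.  1.  0. -0. -1. -1. -1. -1. -1.
 -1. -0. -1.  0.  1.  1. -0. -6. -1. -0. -1. -1. -1. -0.]
wrist [534.64303856 -39.42710239] [-1. -1. -0. -1. -1. -2. -1. -1. -3. -3. -2. -1. -2. -2. -2. -1. -1. -1.
 -0. -0.  0.  0. -0. -0. -0.  0.  0. -0.  0. -0.  0. -0. -0. -0. -0. -0.
  0.  0.  0. -0.]
side [534.79769185 -36.9920822 ] [ 0.  0.  1.  0. -0. -1. -1. -2. -2. -1. -1.  0.  1.  1.  1.  0.  0. -0.
 -0. -0. -1.  0. -3. -2. -2.  0.  1.]
tom [391.97694369 341.41831003  23.42364713]
tom [488.96185283 436.19002069  18.79310642]
tom [ 626.07113006 -286.17928064   20.25411149]
tom [ 557.546871   -371.25723536   22.7943827 ]
```

View pics/d.png

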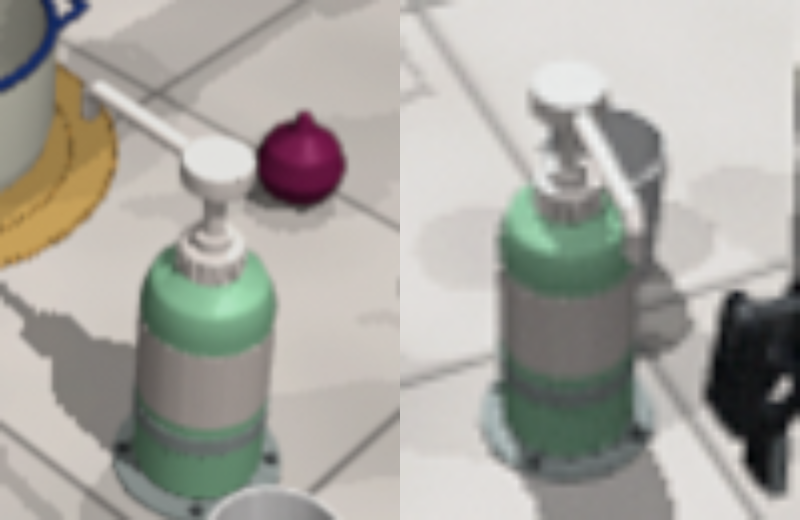

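```bash
python3 - <<'E'
from h import *
t=cam('scene');s=cam('side')
for n,a,b,z in [('top',(385,238.5),(315.2,127.3),230),('tip',(352.5,228),(325.7,152.5),197)]:
    print(n,tri([ray(t,a),ray(s,b)]),onz(t,a,z),onz(s,b,z))
E
```

```text
top [620.01424432 302.29263129 229.66715645] [619.01661974 303.01144907 230.        ] [620.56897114 300.68287874 230.        ]
tip [611.84692687 201.0933775  199.00917527] [608.14951706 200.01625439 197.        ] [614.04549497 201.72251149 197.        ]
```

```bash
python3 - <<'E'
from h import *
t=cam('scene');s=cam('side')
for n,uv,z in [('spat handle',(406,272),8),('handle end',(431,303),8),('bladeL',(425,313),5),('bladeR',(447,303),5),('bladefarR',(461,332),5),('bladefarL',(438,340),5),('bowl rim L',(383,178),60),('bowl rim R',(422,180),60),('bowl bottom',(403,198),0),('cooker rim L',(418,215),110),('cooker bot',(423,260),0),('cooker lidknob',(459,213),150),('handle tip',(512,293),120),('jar',(502,327),60),('lid knob',(322,323),45),('lidL',(284,328),8),('lidR',(361,328),8)]:
    print(n,np.round(onz(s,uv,z)))
for n,uv,z in [('bowlL',(206,310),60),('bowlR',(271,310),60),('cooker L',(128,238),130),('cooker R',(220,238),130),('cup top',(398,330),85),('rack',(272,135),100),('lidknob',(296,180),45)]:
    print('sc',n,np.round(onz(t,uv,z)))
E
```

```text
spat handle [ 698. -216.    8.]
handle end [ 707. -339.    8.]
bladeL [ 673. -357.    5.]
bladeR [ 752. -358.    5.]
bladefarR [ 733. -450.    5.]
bladefarL [ 659. -441.    5.]
bowl rim L [815. 133.  60.]
bowl rim R [940.  66.  60.]
bowl bottom [867.  62.   0.]
cooker rim L [ 798. -100.  110.]
cooker bot [ 777. -197.    0.]
cooker lidknob [ 893. -171.  150.]
handle tip [ 869. -449.  120.]
jar [ 815. -501.   60.]
lid knob [ 379. -275.   45.]
lidL [ 284. -229.    8.]
lidR [ 481. -319.    8.]
sc bowlL [933.  53.  60.]
sc bowlR [828. 157.  60.]
sc cooker L [ 973. -233.  130.]
sc cooker R [807. -66. 130.]
sc cup top [687. 405.  85.]
sc rack [ 303. -497.  100.]
sc lidknob [ 397. -254.   45.]
```

Request:
{"method": "jog_arm", "body": {
  "steps": [
    [-36, 0, 0, 0, 0, 0, 0],
    [-36, 0, 0, 0, 0, 0, 0],
    [-36, 0, 0, 0, 0, 0, 0],
    [-36, 0, 0, 0, 0, 0, 0],
    [-36, 0, 0, 0, 0, 0, 0],
    [-36, 0, 0, 0, 0, 0, 0],
    [-35, 0, 0, 0, 0, 0, 0],
    [-35, 0, 0, 0, 0, 0, 0],
    [0, 0, 0, 0, 0, 0.1, 0],
    [0, 0, 0, 0, 0, 0.15, 0],
    [0, 0, 0, 0, 0, 0.15, 0]
  ]
}}

```text
time_s: 2.9
ee_pos: [624.8, -286.5, 242.0]
ee_rot: [-2.624, -1.727, -0.0]
contact_force: [0.6, 0.5, -0.4]
gripper_width: 85.2
```

Request:
{"method": "jog_arm", "body": {
  "steps": [
    [0, 0, 10, 0, 0, 0.15, 0],
    [0, 0, 10, 0, 0, 0.15, 0],
    [0, 0, 10, 0, 0, 0.15, 0],
    [0, 0, 10, 0, 0, 0.15, 0],
    [0, 0, 10, 0, 0, 0.15, 0],
    [0, 0, 10, 0, 0, 0.15, 0],
    [0, 0, 10, 0, 0, 0.15, 0],
    [0, 0, 0, 0, 0, 0.12, 0]
  ]
}}

```text
time_s: 3.7
ee_pos: [624.3, -285.4, 170.5]
ee_rot: [-3.14, 0.008, 0.004]
contact_force: [-0.3, -0.0, 0.5]
gripper_width: 85.5
```

```bash
cat > go.py <<'E'
import sys
from h import *
x,y,z,yaw=map(float,sys.argv[1:5])
s=bot.sense();M=R.from_rotvec(s['ee_rot']).as_matrix()
# target: tool z down, tool x at yaw
c,sn=np.cos(yaw),np.sin(yaw)
T=np.array([[c,sn,0],[sn,-c,0],[0,0,-1]]).T
T=np.c_[[c,sn,0],[sn,-c,0],[0,0,-1]]
print('t %.1f pos'%s['time_s'],np.round(s['ee_pos'],1),'tilt %.3f yaw %.3f'%(np.arccos(-M[2,2]),np.arctan2(M[1,0],M[0,0])),'F',np.round(s['contact_force'],1),'w %.1f'%s['gripper_width'],'j7 %.2f'%s['joints'][6])
print('delta tool',np.round(M.T@(np.array([x,y,z])-s['ee_pos']),1),'rot',np.round(R.from_matrix(M.T@T).as_rotvec(),3))
E
python3 go.py 626 -286 100 0
python3 - <<'E'
from h import *
im=camera('wrist');c=cam('wrist');cv2.imwrite('pics/e.png',im)
for q in trace('wrist','tomato1'): print(q['score'],np.round(q['box']),onz(c,q['box'][:2],23))
E
```

```text
t 3.7 pos [ 624.3 -285.4  170.5] tilt 0.003 yaw -0.005 F [-0.3 -0.   0.5] w 85.5 j7 -1.07
delta tool [ 1.8  0.7 70.5] rot [-0.001  0.002 -0.005]
0.86 [327. 191.  57.  61.] [ 623.58720743 -286.04268099   23.        ]
0.79 [408. 258.  60.  58.] [ 550.38933282 -370.46341892   23.        ]
```

View pics/e.png

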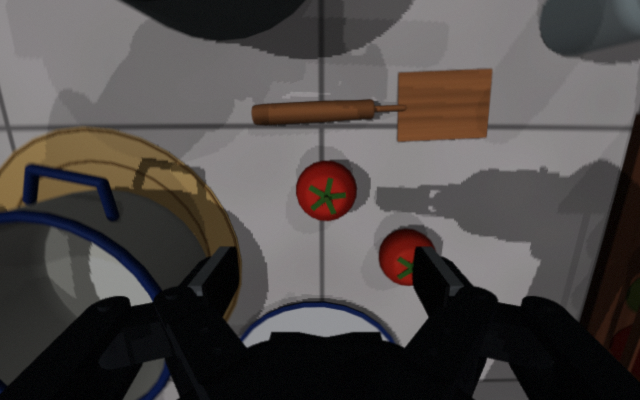

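Request:
{"method": "jog_arm", "body": {
  "steps": [
    [0.5, 0.7, 30, 0, 0, 0, 0],
    [0, 0, 30, 0, 0, 0, 0],
    [0, 0, 30, 0, 0, 0, 0],
    [0, 0, 30, 0, 0, 0, 0],
    [0, 0, 20, 0, 0, 0, 0],
    [0, 0, 10, 0, 0, 0, 0],
    [0, 0, 0, 0, 0, 0, 200],
    [0, 0, 0, 0, 0, 0, 200],
    [0, 0, 0, 0, 0, 0, 200],
    [0, 0, 0, 0, 0, 0, 200],
    [0, 0, 0, 0, 0, 0, 200],
    [0, 0, 0, 0, 0, 0, 200]
  ]
}}

```text
time_s: 5.0
ee_pos: [626.6, -287.3, 24.2]
ee_rot: [3.14, 0.002, 0.005]
contact_force: [-0.6, 0.2, 7.2]
gripper_width: 56.1
```

Request:
{"method": "jog_arm", "body": {
  "steps": [
    [0, 0, -10, 0, 0, 0, 200],
    [0, 0, -25, 0, 0, 0, 200],
    [0, 0, -30, 0, 0, 0, 200],
    [0, 0, -35, 0, 0, 0, 200],
    [0, 0, -40, 0, 0, 0, 200],
    [0, 0, -30, 0, 0, 0, 200],
    [0, 0, 0, 0, 0, 0, 200]
  ]
}}

```text
time_s: 5.7
ee_pos: [627.4, -288.0, 198.5]
ee_rot: [3.138, 0.001, 0.013]
contact_force: [0.9, -0.4, -0.1]
gripper_width: 56.1
```

```bash
python3 go.py 572 -54 190 0
python3 - <<'E'
from h import *
im=camera('wrist');cv2.imwrite('pics/f.png',im)
E
```

```text
t 5.7 pos [ 627.4 -288.   198.5] tilt 0.009 yaw 0.001 F [ 0.9 -0.4 -0.1] w 56.1 j7 -1.06
delta tool [ -55.3 -234.1    7.2] rot [ 0.004 -0.008  0.001]
```

View pics/f.png

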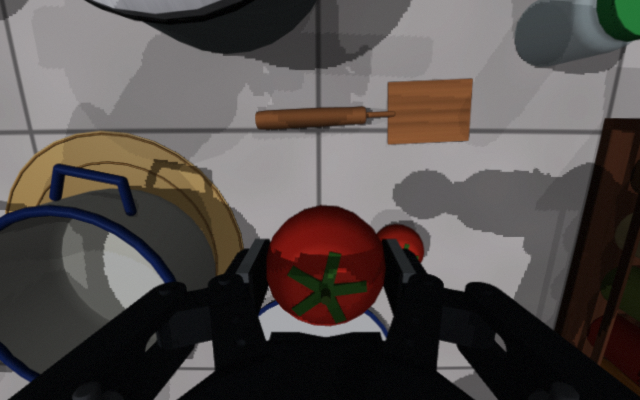

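Request:
{"method": "jog_arm", "body": {
  "steps": [
    [-7, -30, 0, 0, 0, 0, 200],
    [-7, -30, 0, 0, 0, 0, 200],
    [-7, -30, 0, 0, 0, 0, 200],
    [-7, -30, 0, 0, 0, 0, 200],
    [-7, -30, 0, 0, 0, 0, 200],
    [-7, -30, 0, 0, 0, 0, 200],
    [-7, -30, 0, 0, -0.008, 0, 200],
    [-7, -24, 0, 0, 0, 0, 200],
    [0, 0, 0, 0, 0, 0, 200],
    [0, 0, 0, 0, 0, 0, 200]
  ]
}}

```text
time_s: 6.75
ee_pos: [568.6, -52.3, 191.5]
ee_rot: [3.141, 0.004, -0.015]
contact_force: [0.1, -0.8, -0.3]
gripper_width: 56.1
```

```bash
python3 go.py 572 -54 36 0
python3 - <<'E'
from h import *
im=camera('side');cv2.imwrite('pics/g.png',im[150:350,220:480])
im=camera('scene');cv2.imwrite('pics/g2.png',im)
E
```

```text
t 6.8 pos [568.6 -52.3 191.5] tilt 0.010 yaw 0.002 F [ 0.1 -0.8 -0.3] w 56.1 j7 -1.40
delta tool [  4.9   1.7 155.5] rot [0.    0.01  0.002]
```

View pics/g2.png

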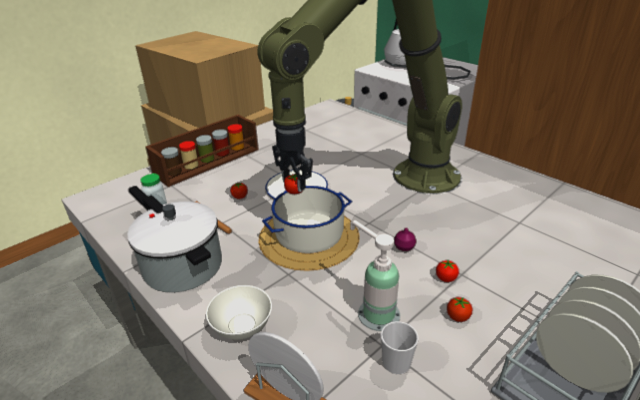

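```bash
python3 - <<'E'
from h import *
for n in ('scene','side'):
    print(n,np.round(proj(cam(n),[[568,-52,191],[572,-54,28],[522,-54,100],[568,-52,100]])))
E
```

```text
scene [[294. 184.]
 [296. 232.]
 [308. 205.]
 [296. 211.]]
side [[349. 210.]
 [347. 244.]
 [334. 235.]
 [347. 230.]]
```

View pics/g.png

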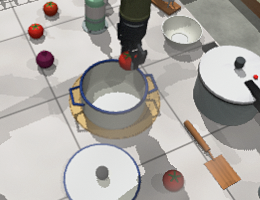

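Request:
{"method": "jog_arm", "body": {
  "steps": [
    [2, 1, 30, 0, 0.01, 0, 200],
    [1, 0.5, 30, 0, 0, 0, 200],
    [0, 0, 30, 0, 0, 0, 200],
    [0, 0, 25, 0, 0, 0, 200],
    [0, 0, 18, 0, 0, 0, 200],
    [0, 0, 12, 0, 0, 0, 200],
    [0, 0, 6, 0, 0, 0, 200],
    [0, 0, 3, 0, 0, 0, 200],
    [0, 0, 0, 0, 0, 0, 200]
  ]
}}

```text
time_s: 7.75
ee_pos: [572.6, -54.6, 38.6]
ee_rot: [3.141, 0.001, 0.004]
contact_force: [-0.2, -0.2, -1.0]
gripper_width: 56.3
```

```bash
python3 go.py 572 -54 34 0
```

```text
t 7.8 pos [572.6 -54.6  38.6] tilt 0.002 yaw 0.000 F [-0.2 -0.2 -1. ] w 56.3 j7 -1.35
delta tool [-0.6 -0.6  4.6] rot [ 0.    -0.002  0.   ]
```

Request:
{"method": "jog_arm", "body": {
  "steps": [
    [0, 0, 3, 0, 0, 0, 200],
    [0, 0, 2, 0, 0, 0, 200],
    [0, 0, 0, 0, 0, 0, 200],
    [0, 0, 0, 0, 0, 0, 75],
    [0, 0, 0, 0, 0, 0, 60],
    [0, 0, 0, 0, 0, 0, 45],
    [0, 0, 0, 0, 0, 0, 35],
    [0, 0, 0, 0, 0, 0, 35]
  ]
}}

```text
time_s: 8.55
ee_pos: [572.4, -54.3, 33.4]
ee_rot: [-3.142, -0.001, -0.003]
contact_force: [-0.4, 0.7, -0.7]
gripper_width: 73.6
```

```bash
python3 go.py 572 -54 34 0
```

```text
t 8.6 pos [572.4 -54.3  33.4] tilt 0.002 yaw 0.001 F [-0.4  0.7 -0.7] w 73.6 j7 -1.35
delta tool [-0.4 -0.3 -0.6] rot [-0.    -0.002  0.001]
```

Rise and head to tomato B at about (554,-371).

Request:
{"method": "jog_arm", "body": {
  "steps": [
    [0, 0, -10, 0, 0, 0, 30],
    [0, 0, -30, 0, 0, 0, 30],
    [0, 0, -40, 0, 0, 0, 30],
    [0, 0, -40, 0, 0, 0, 30],
    [0, 0, -30, 0, 0, 0, 0],
    [-2, 36, 0, 0, 0, 0, 0],
    [-2, 40, 0, 0, 0, 0, 0],
    [-2, 40, 0, 0, 0, 0, 0],
    [-2, 40, 0, 0, 0, 0, 0],
    [-2, 40, 0, 0, 0, 0, 0],
    [-2, 40, 0, 0, 0, 0, 0],
    [-2, 40, 0, 0, 0, 0, 0]
  ]
}}

```text
time_s: 9.75
ee_pos: [557.9, -331.9, 184.2]
ee_rot: [3.141, 0.001, 0.004]
contact_force: [0.9, -0.0, 0.6]
gripper_width: 85.6
```

Request:
{"method": "jog_arm", "body": {
  "steps": [
    [-2, 40, 0, 0, 0, 0, 0],
    [0, 0, 0, 0, 0, 0, 0],
    [0, 0, 0, 0, 0, 0, 0]
  ]
}}

```text
time_s: 10.05
ee_pos: [555.5, -371.4, 183.6]
ee_rot: [3.141, -0.003, 0.003]
contact_force: [0.8, 0.7, 0.9]
gripper_width: 85.5
```

```bash
python3 - <<'E'
from h import *
im=camera('wrist');c=cam('wrist');cv2.imwrite('pics/i.png',im)
for q in trace('wrist','tomato1'): print(q['score'],np.round(q['box']),onz(c,q['box'][:2],23))
im=camera('side');c=cam('side');cv2.imwrite('pics/i2.png',cv2.resize(im[150:350,220:480],None,fx=3,fy=3))
for q in trace('side','tomato1'): print(q['score'],np.round(q['box']),onz(c,q['box'][:2],23))
E
python3 go.py 554 -371 100 0
```

```text
0.97 [325. 192.  69.  61.] [ 551.66650192 -367.82688165   23.        ]
0.64 [ 18. 187.  31.  38.] [555.8930429  -45.50772058  23.        ]
0.75 [255. 182.  17.  15.] [393.9967696  339.03524691  23.        ]
0.62 [394. 331.  20.  22.] [ 556.33441793 -371.0480721    23.        ]
0.54 [346. 243.  18.  17.] [574.10960112 -47.69075533  23.        ]
0.4 [323. 329.  76.  71.] [ 379.61951256 -283.91077469   23.        ]
t 10.2 pos [ 557.  -368.5  183.6] tilt 0.003 yaw 0.003 F [-1.1  0.3  0.3] w 85.5 j7 -0.90
delta tool [-3.2  2.5 83.6] rot [-0.001 -0.002  0.003]
```

View pics/i.png

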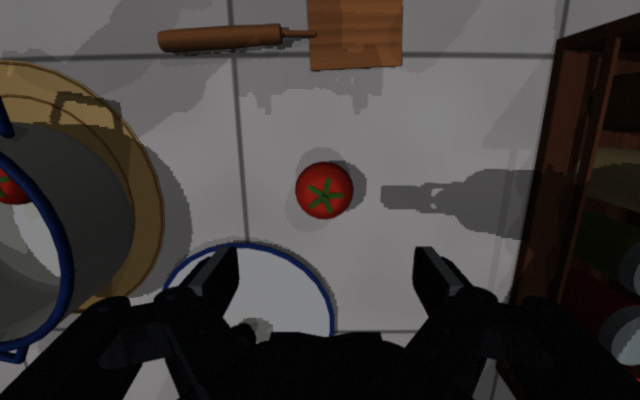

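View pics/i2.png

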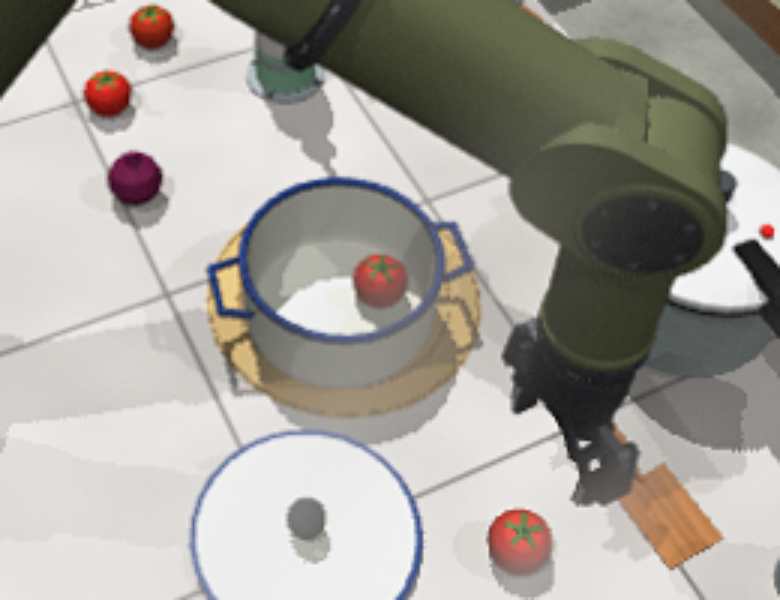

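Request:
{"method": "jog_arm", "body": {
  "steps": [
    [-1, 1.5, 35, 0, 0, 0, 0],
    [0, 0, 35, 0, 0, 0, 0],
    [0, 0, 35, 0, 0, 0, 0],
    [0, 0, 30, 0, 0, 0, 0],
    [0, 0, 18, 0, 0, 0, 0],
    [0, 0, 10, 0, 0, 0, 0],
    [0, 0, 0, 0, 0, 0, 200],
    [0, 0, 0, 0, 0, 0, 200],
    [0, 0, 0, 0, 0, 0, 200],
    [0, 0, 0, 0, 0, 0, 200],
    [0, 0, 0, 0, 0, 0, 200],
    [0, 0, 0, 0, 0, 0, 200]
  ]
}}

```text
time_s: 11.45
ee_pos: [556.6, -372.2, 22.1]
ee_rot: [3.14, 0.001, 0.007]
contact_force: [-0.6, 1.3, 7.0]
gripper_width: 56.4
```

Request:
{"method": "jog_arm", "body": {
  "steps": [
    [0, 0, -10, 0, 0, 0, 200],
    [0, 0, -25, 0, 0, 0, 200],
    [0, 0, -30, 0, 0, 0, 200],
    [0, 0, -35, 0, 0, 0, 200],
    [0, 0, -40, 0, 0, 0, 200],
    [0, 0, -30, 0, 0, 0, 200],
    [0, 0, 0, 0, 0, 0, 200]
  ]
}}

```text
time_s: 12.15
ee_pos: [556.8, -373.5, 196.3]
ee_rot: [3.136, 0.001, 0.015]
contact_force: [0.6, -0.2, -0.3]
gripper_width: 56.3
```

```bash
python3 go.py 472 -54 190 0
python3 - <<'E'
from h import *
im=camera('wrist');cv2.imwrite('pics/j.png',im)
E
```

```text
t 12.2 pos [ 556.8 -373.5  196.3] tilt 0.011 yaw 0.000 F [ 0.6 -0.2 -0.3] w 56.3 j7 -0.90
delta tool [ -84.8 -319.6    3.9] rot [ 0.005 -0.009  0.   ]
```

View pics/j.png

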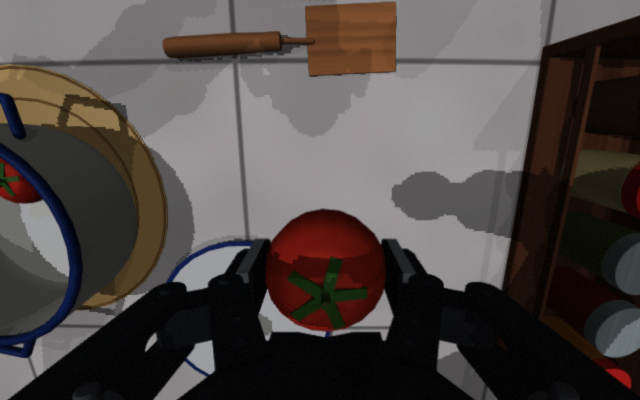

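Request:
{"method": "jog_arm", "body": {
  "steps": [
    [-8.5, -32, 0, 0, 0, 0, 200],
    [-8.5, -32, 0, 0, 0, 0, 200],
    [-8.5, -32, 0, 0, 0, 0, 200],
    [-8.5, -32, 0, 0, 0, 0, 200],
    [-8.5, -32, 0, 0, 0, 0, 200],
    [-8.5, -32, 0, 0, 0, 0, 200],
    [-8.5, -32, 0, 0, 0, 0, 200],
    [-8.5, -32, 0, 0, 0, 0, 200],
    [-8.5, -32, 0, 0, 0, 0, 200],
    [-8.5, -32, 0, 0, 0, 0, 200],
    [0, 0, 0, 0, 0, 0, 200],
    [0, 0, 0, 0, 0, 0, 200]
  ]
}}

```text
time_s: 13.4
ee_pos: [469.3, -51.3, 189.5]
ee_rot: [3.142, 0.004, 0.001]
contact_force: [0.4, -0.8, -1.5]
gripper_width: 56.6
```

```bash
python3 go.py 472 -54 33 0
```

```text
t 13.4 pos [469.3 -51.3 189.5] tilt 0.000 yaw 0.003 F [ 0.4 -0.8 -1.5] w 56.6 j7 -1.41
delta tool [  2.6   2.7 156.5] rot [ 0.    -0.     0.003]
```

Request:
{"method": "jog_arm", "body": {
  "steps": [
    [2, 1.5, 30, 0, 0, 0, 200],
    [0, 0, 30, 0, 0, 0, 200],
    [0, 0, 30, 0, 0, 0, 200],
    [0, 0, 25, 0, 0, 0, 200],
    [0, 0, 18, 0, 0, 0, 200],
    [0, 0, 12, 0, 0, 0, 200],
    [0, 0, 5, 0, 0, 0, 200],
    [0, 0, 3, 0, 0, 0, 200],
    [0, 0, 0, 0, 0, 0, 200]
  ]
}}

```text
time_s: 14.3
ee_pos: [472.4, -54.0, 37.1]
ee_rot: [3.141, -0.0, 0.003]
contact_force: [-0.1, -0.2, 0.3]
gripper_width: 56.3
```

```bash
python3 go.py 472 -54 32 0
```

```text
t 14.3 pos [472.4 -54.   37.1] tilt 0.002 yaw -0.000 F [-0.1 -0.2  0.3] w 56.3 j7 -1.33
delta tool [-0.4  0.   5.1] rot [ 0.    -0.002 -0.   ]
```

Request:
{"method": "jog_arm", "body": {
  "steps": [
    [0, 0, 3, 0, 0, 0, 200],
    [0, 0, 2, 0, 0, 0, 200],
    [0, 0, 0, 0, 0, 0, 200],
    [0, 0, 0, 0, 0, 0, 75],
    [0, 0, 0, 0, 0, 0, 60],
    [0, 0, 0, 0, 0, 0, 45],
    [0, 0, 0, 0, 0, 0, 35],
    [0, 0, 0, 0, 0, 0, 35],
    [0, 0, -10, 0, 0, 0, 30],
    [0, 0, -30, 0, 0, 0, 30],
    [0, 0, -40, 0, 0, 0, 30],
    [0, 0, -40, 0, 0, 0, 30]
  ]
}}

```text
time_s: 15.5
ee_pos: [471.5, -53.4, 153.9]
ee_rot: [3.141, 0.001, 0.002]
contact_force: [1.6, 0.5, -0.2]
gripper_width: 75.1
```

Request:
{"method": "jog_arm", "body": {
  "steps": [
    [0, 0, -40, 0, 0, 0, 0],
    [0, 0, -40, 0, 0, 0, 0],
    [0, 0, -5, 0, 0, -0.1, 0],
    [0, 0, 0, 0, 0, -0.15, 0],
    [0, 0, 0, 0, 0, -0.15, 0],
    [0, 0, 0, 0, 0, -0.15, 0],
    [0, 0, 0, 0, 0, -0.15, 0],
    [0, 0, 0, 0, 0, -0.15, 0],
    [0, 0, 0, 0, 0, -0.15, 0],
    [0, 0, 0, 0, 0, -0.15, 0],
    [0, 0, 0, 0, 0, -0.15, 0],
    [0, 0, 0, 0, 0, -0.15, 0]
  ]
}}

```text
time_s: 16.7
ee_pos: [471.5, -53.5, 237.8]
ee_rot: [2.343, 2.09, 0.002]
contact_force: [0.5, 0.3, -0.4]
gripper_width: 85.4
```

Request:
{"method": "jog_arm", "body": {
  "steps": [
    [0, 0, 0, 0, 0, -0.12, 0],
    [0, 0, 0, 0, 0, 0, 0]
  ]
}}

```text
time_s: 16.9
ee_pos: [471.6, -53.6, 237.8]
ee_rot: [2.219, 2.222, 0.002]
contact_force: [0.1, -0.7, -0.5]
gripper_width: 85.7
```

```bash
python3 go.py 392 341 200 1.5708
python3 - <<'E'
from h import *
for n in ('scene','side'):
    im=camera(n);c=cam(n);cv2.imwrite(f'pics/k_{n}.png',im)
    for q in trace(n,'tomato1'): print(n,round(q['score'],2),np.round(q['box'],1),np.round(onz(c,q['box'][:2],23),1))
E
```

```text
t 16.9 pos [471.6 -53.6 237.8] tilt 0.002 yaw 1.572 F [ 0.1 -0.7 -0.5] w 85.7 j7 0.02
delta tool [394.7 -79.2  37.4] rot [0.002 0.    0.001]
scene 0.81 [460.9 308.   20.9  20. ] [486.3 438.1  23. ]
scene 0.67 [447.9 267.4  20.9  21. ] [387.3 338.   23. ]
scene 0.6 [323.8 216.1  13.5  14.6] [455.6 -58.2  23. ]
side 0.73 [268.4 159.4  14.6  14. ] [483.  436.3  23. ]
side 0.64 [254.8 180.8  12.8  16.1] [396.5 345.4  23. ]
side 0.58 [345.9 244.7  16.7  18.6] [569.3 -53.4  23. ]
side 0.55 [318.4 254.2  14.   13.7] [472.8 -50.3  23. ]
```

View pics/k_side.png

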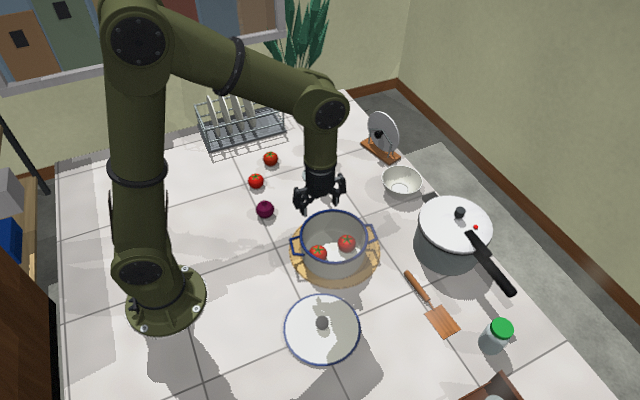

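Request:
{"method": "jog_arm", "body": {
  "steps": [
    [33, -6.5, 3, 0, 0, 0, 0],
    [33, -6.5, 3, 0, 0, 0, 0],
    [33, -6.5, 3, 0, 0, 0, 0],
    [33, -6.5, 3, 0, 0, 0, 0],
    [33, -6.5, 3, 0, 0, 0, 0],
    [33, -6.5, 3, 0, 0, 0, 0],
    [33, -6.5, 3, 0, 0, 0, 0],
    [33, -6.5, 3, 0, 0, 0, 0],
    [33, -6.5, 3, 0, 0, 0, 0],
    [33, -6.5, 3, 0, 0, 0, 0],
    [33, -6.5, 3, 0, 0, 0, 0],
    [32, -6.5, 3, 0, 0, 0, 0]
  ]
}}

```text
time_s: 18.3
ee_pos: [393.5, 343.1, 200.9]
ee_rot: [2.223, 2.218, 0.002]
contact_force: [0.4, -0.1, -0.2]
gripper_width: 85.2
```

Request:
{"method": "jog_arm", "body": {
  "steps": [
    [0, 0, 0, 0, 0, 0, 0],
    [0, 0, 0, 0, 0, 0, 0]
  ]
}}

```text
time_s: 18.5
ee_pos: [393.6, 342.0, 200.7]
ee_rot: [2.22, 2.221, 0.001]
contact_force: [0.1, -0.9, -0.1]
gripper_width: 85.5
```

```bash
python3 go.py 391 341 20 1.5708
python3 - <<'E'
from h import *
for n in ('wrist','scene'):
    im=camera(n);c=cam(n);cv2.imwrite(f'pics/l_{n}.png',im)
    for q in trace(n,'tomato1'): print(n,round(q['score'],2),np.round(q['box'],1),np.round(onz(c,q['box'][:2],23),1))
E
```

```text
t 18.5 pos [393.6 342.  200.7] tilt 0.002 yaw 1.571 F [ 0.1 -0.9 -0.1] w 85.5 j7 -0.89
delta tool [ -0.8  -2.8 180.7] rot [0.002 0.001 0.   ]
wrist 0.64 [330.7 180.5  57.8  55.8] [399.9 345.3  23. ]
wrist 0.58 [424.   92.6  62.8  64. ] [492.4 434.6  23. ]
scene 0.98 [450.6 267.9  19.3  24. ] [384. 344.  23.]
scene 0.98 [458.  307.5  25.7  23.2] [489.7 432.5  23. ]
```

View pics/l_wrist.png

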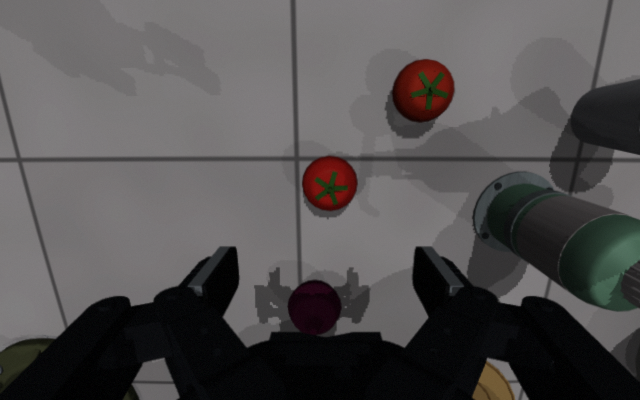

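```bash
cat > red.py <<'E'
from h import *
def red(im,c,z=22):
    hsv=cv2.cvtColor(im,cv2.COLOR_BGR2HSV)
    m=(((hsv[...,0]<8)|(hsv[...,0]>174))&(hsv[...,1]>150)&(hsv[...,2]>60)).astype(np.uint8)
    m=cv2.morphologyEx(m,cv2.MORPH_CLOSE,np.ones((9,9)))
    n,l,st,ce=cv2.connectedComponentsWithStats(m)
    for i in range(1,n):
        if st[i,4]>60:
            b=st[i];uv=(b[0]+b[2]/2-.5,b[1]+b[3]/2-.5)
            print(st[i],np.round(ce[i],1),np.round(onz(c,ce[i],z),1),np.round(onz(c,uv,z),1))
if __name__=='__main__':
    import sys
    for n in sys.argv[1:]:
        c=cam(n);im=camera(n);print(n);red(im,c)
E
python3 - <<'E'
from red import *
for n in ('wrist','scene'):
    print(n);red(cv2.imread(f'pics/l_{n}.png'),cam(n))
print('side');red(cv2.imread('pics/k_side.png'),cam('side'))
E
```

```text
wrist
[ 399   60   55   53 2148] [425.8  85.6] [494.8 440.7  22. ] [495.1 440.3  22. ]
[ 304  156   53   54 2083] [329.7 182.2] [399.4 342.6  22. ] [399.8 342.3  22. ]
scene
[214 123  29  34 354] [226.4 139.5] [ 361.2 -734.7   22. ] [ 356.5 -730.    22. ]
[179 140  17  11 153] [186.8 145.2] [ 503.2 -807.4   22. ] [ 501.6 -808.9   22. ]
[313 210  19  13 184] [321.2 216.1] [460.4 -65.   22. ] [458.2 -63.5  22. ]
[436 261  23  21 377] [446.9 271. ] [399.6 343.3  22. ] [399.6 343.5  22. ]
[447 297  25  25 467] [459.1 309.2] [491.7 436.9  22. ] [491.2 436.3  22. ]
side
[264 152  14  14 152] [270.1 158.5] [491.2 439.3  22. ] [492.7 439.   22. ]
[248 174  15  15 171] [255.5 180.8] [398.9 345.3  22. ] [397.1 345.1  22. ]
[339 235  14  11 103] [344.6 240.1] [574.5 -34.7  22. ] [577.2 -35.4  22. ]
[310 245  17  14 148] [318.1 251.1] [477.3 -38.6  22. ] [476.3 -39.7  22. ]
```

Request:
{"method": "jog_arm", "body": {
  "steps": [
    [1, 5, 35, 0, 0, 0, 0],
    [0, 0, 35, 0, 0, 0, 0],
    [0, 0, 35, 0, 0, 0, 0],
    [0, 0, 35, 0, 0, 0, 0],
    [0, 0, 25, 0, 0, 0, 0],
    [0, 0, 15, 0, 0, 0, 0],
    [0, 0, 0, 0, 0, 0, 200],
    [0, 0, 0, 0, 0, 0, 200],
    [0, 0, 0, 0, 0, 0, 200],
    [0, 0, 0, 0, 0, 0, 200],
    [0, 0, 0, 0, 0, 0, 200],
    [0, 0, 0, 0, 0, 0, 200]
  ]
}}

```text
time_s: 19.9
ee_pos: [400.1, 342.9, 22.2]
ee_rot: [2.221, 2.22, 0.005]
contact_force: [0.1, -1.2, 7.6]
gripper_width: 56.1
```

Request:
{"method": "jog_arm", "body": {
  "steps": [
    [0, 0, -10, 0, 0, 0, 200],
    [0, 0, -25, 0, 0, 0, 200],
    [0, 0, -30, 0, 0, 0, 200],
    [0, 0, -35, 0, 0, 0, 200],
    [0, 0, -40, 0, 0, 0, 200],
    [0, 0, -30, 0, 0, 0, 200],
    [0, 0, 0, 0, 0, 0, 200]
  ]
}}

```text
time_s: 20.6
ee_pos: [400.5, 344.3, 196.0]
ee_rot: [2.22, 2.22, 0.016]
contact_force: [-0.0, 1.4, -1.8]
gripper_width: 56.3
```

```bash
python3 go.py 522 -104 190 1.5708
python3 - <<'E'
from h import *
im=camera('wrist');cv2.imwrite('pics/m.png',im)
E
```

```text
t 20.6 pos [400.5 344.3 196. ] tilt 0.010 yaw 1.571 F [-0.   1.4 -1.8] w 56.3 j7 -0.89
delta tool [-448.4  121.5    4.5] rot [ 0.008 -0.006 -0.   ]
```

View pics/m.png

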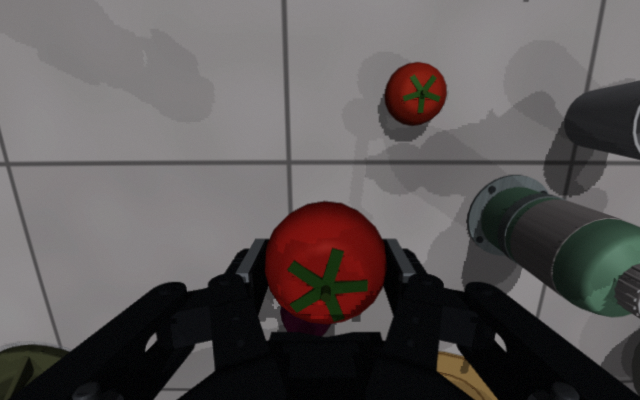

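Request:
{"method": "jog_arm", "body": {
  "steps": [
    [-37.5, 10, 0, 0, 0, 0, 200],
    [-37.5, 10, 0, 0, 0, 0, 200],
    [-37.5, 10, 0, 0, 0, 0, 200],
    [-37.5, 10, 0, 0, 0, 0, 200],
    [-37.5, 10, 0, 0, 0, 0, 200],
    [-37.5, 10, 0, 0, 0, 0, 200],
    [-37.5, 10, 0, 0, 0, 0, 200],
    [-37.5, 10, 0, 0, 0, 0, 200],
    [-37.5, 10, 0, 0, 0, 0, 200],
    [-37, 10, 0, 0, 0, 0, 200],
    [-37, 10, 0, 0, 0, 0, 200],
    [-37, 10, 0, 0, 0, 0, 200]
  ]
}}

```text
time_s: 21.85
ee_pos: [518.4, -107.3, 190.2]
ee_rot: [-2.221, -2.221, -0.0]
contact_force: [0.4, 0.9, -0.1]
gripper_width: 56.3
```

Request:
{"method": "jog_arm", "body": {
  "steps": [
    [0, 0, 0, 0, 0, 0, 200],
    [0, 0, 0, 0, 0, 0, 200]
  ]
}}

```text
time_s: 22.05
ee_pos: [518.2, -106.7, 190.1]
ee_rot: [-2.224, -2.218, -0.0]
contact_force: [-0.3, 0.5, -0.7]
gripper_width: 56.4
```

```bash
python3 go.py 522 -104 33 1.5708
python3 - <<'E'
from h import *
for n in ('wrist','side'):
    im=camera(n);cv2.imwrite(f'pics/n_{n}.png',im)
E
```

```text
t 22.1 pos [ 518.2 -106.7  190.1] tilt 0.001 yaw 1.568 F [-0.3  0.5 -0.7] w 56.4 j7 0.07
delta tool [  2.6   3.9 157.1] rot [-0.    -0.    -0.002]
```

View pics/n_wrist.png

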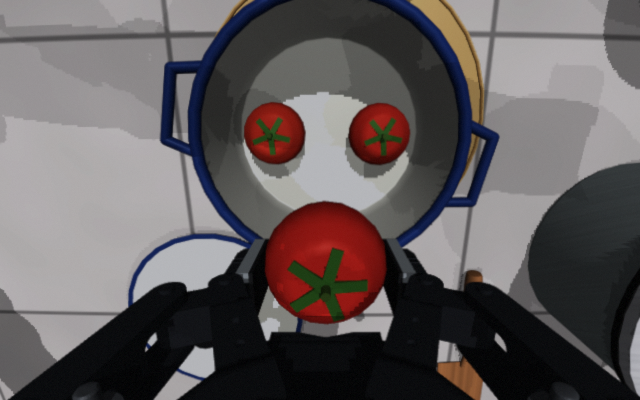

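View pics/n_side.png

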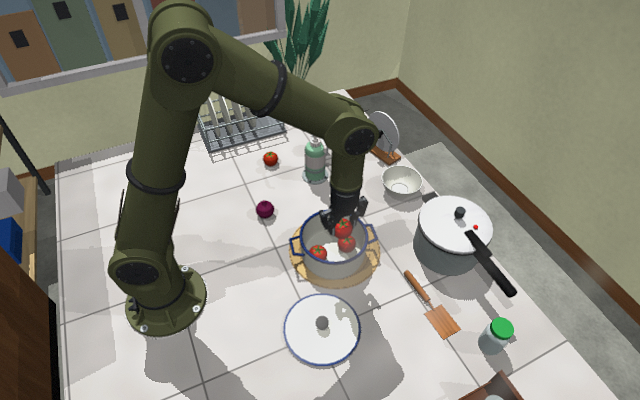

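Request:
{"method": "jog_arm", "body": {
  "steps": [
    [2, 3, 30, 0, 0, 0, 200],
    [0, 0, 30, 0, 0, 0, 200],
    [0, 0, 30, 0, 0, 0, 200],
    [0, 0, 25, 0, 0, 0, 200],
    [0, 0, 18, 0, 0, 0, 200],
    [0, 0, 12, 0, 0, 0, 200],
    [0, 0, 5, 0, 0, 0, 200],
    [0, 0, 3, 0, 0, 0, 200],
    [0, 0, 0, 0, 0, 0, 200]
  ]
}}

```text
time_s: 23.05
ee_pos: [522.6, -103.6, 38.6]
ee_rot: [2.22, 2.221, 0.003]
contact_force: [-0.4, 0.3, -1.0]
gripper_width: 56.1
```

```bash
python3 go.py 522 -104 32 1.5708
```

```text
t 23.1 pos [ 522.6 -103.6   38.6] tilt 0.003 yaw 1.571 F [-0.4  0.3 -1. ] w 56.1 j7 0.02
delta tool [-0.4 -0.6  6.6] rot [0.003 0.    0.   ]
```

Request:
{"method": "jog_arm", "body": {
  "steps": [
    [0, 0, 3, 0, 0, 0, 200],
    [0, 0, 3, 0, 0, 0, 200],
    [0, 0, 0, 0, 0, 0, 200],
    [0, 0, 0, 0, 0, 0, 75],
    [0, 0, 0, 0, 0, 0, 60],
    [0, 0, 0, 0, 0, 0, 45],
    [0, 0, 0, 0, 0, 0, 35],
    [0, 0, 0, 0, 0, 0, 35],
    [0, 0, -10, 0, 0, 0, 30],
    [0, 0, -30, 0, 0, 0, 30],
    [0, 0, -40, 0, 0, 0, 30],
    [0, 0, -40, 0, 0, 0, 30]
  ]
}}

```text
time_s: 24.25
ee_pos: [521.6, -103.7, 154.0]
ee_rot: [2.221, 2.221, 0.002]
contact_force: [1.2, -0.7, -1.0]
gripper_width: 75.7
```

```bash
python3 go.py 492 437 200 1.5708; python3 red.py side scene
```

```text
t 24.2 pos [ 521.6 -103.7  154. ] tilt 0.001 yaw 1.571 F [ 1.2 -0.7 -1. ] w 75.7 j7 0.06
delta tool [540.7 -29.5 -45.9] rot [ 0.001 -0.     0.   ]
side
[264 152  14  14 151] [270.1 158.5] [491.2 439.5  22. ] [492.7 439.   22. ]
[310 235  42  26 399] [331.8 249.5] [519.8 -50.9  22. ] [519.4 -42.1  22. ]
scene
[214 123  29  34 352] [226.4 139.4] [ 360.6 -735.7   22. ] [ 356.5 -730.    22. ]
[179 140  17  11 153] [186.8 145.2] [ 503.2 -807.4   22. ] [ 501.6 -808.9   22. ]
[289 209  42  15 463] [308.8 216.6] [489. -90.  22.] [485.2 -90.9  22. ]
[447 297  25  25 467] [459.1 309.2] [491.7 436.9  22. ] [491.2 436.3  22. ]
```

Request:
{"method": "jog_arm", "body": {
  "steps": [
    [0, 0, -35, 0, 0, 0, 0],
    [10, -2, -12, 0, 0, 0, 0],
    [40, -2.5, 0, 0, 0, 0, 0],
    [40, -2.5, 0, 0, 0, 0, 0],
    [40, -2.5, 0, 0, 0, 0, 0],
    [40, -2.5, 0, 0, 0, 0, 0],
    [40, -2.5, 0, 0, 0, 0, 0],
    [40, -2.5, 0, 0, 0, 0, 0],
    [40, -2.5, 0, 0, 0, 0, 0],
    [40, -2.5, 0, 0, 0, 0, 0],
    [40, -2.5, 0, 0, 0, 0, 0],
    [40, -2.5, 0, 0, 0, 0, 0]
  ]
}}

```text
time_s: 25.55
ee_pos: [494.0, 308.1, 198.9]
ee_rot: [2.22, 2.221, 0.002]
contact_force: [1.1, 0.0, 0.1]
gripper_width: 85.4
```

Request:
{"method": "jog_arm", "body": {
  "steps": [
    [40, -2.5, 0, 0, 0, 0, 0],
    [40, 0, 0, 0, 0, 0, 0],
    [40, 0, 0, 0, 0, 0, 0],
    [10, 0, 0, 0, 0, 0, 0],
    [0, 0, 0, 0, 0, 0, 0],
    [0, 0, 0, 0, 0, 0, 0]
  ]
}}

```text
time_s: 26.15
ee_pos: [492.5, 434.8, 198.6]
ee_rot: [2.22, 2.219, -0.0]
contact_force: [0.2, -1.2, -0.1]
gripper_width: 85.4
```

```bash
python3 go.py 492 438 20 1.5708; python3 red.py wrist
```

```text
t 26.1 pos [492.5 434.8 198.6] tilt 0.002 yaw 1.570 F [ 0.2 -1.2 -0.1] w 85.4 j7 -0.88
delta tool [  3.5  -0.7 178.6] rot [ 0.002  0.002 -0.001]
wrist
[ 297  157   51   49 1832] [322.5 180.7] [489.5 439.1  22. ] [488.9 438.7  22. ]
```

Request:
{"method": "jog_arm", "body": {
  "steps": [
    [3.5, -1.5, 35, 0, 0, 0, 0],
    [0, 0, 35, 0, 0, 0, 0],
    [0, 0, 35, 0, 0, 0, 0],
    [0, 0, 35, 0, 0, 0, 0],
    [0, 0, 25, 0, 0, 0, 0],
    [0, 0, 12, 0, 0, 0, 0],
    [0, 0, 0, 0, 0, 0, 200],
    [0, 0, 0, 0, 0, 0, 200],
    [0, 0, 0, 0, 0, 0, 200],
    [0, 0, 0, 0, 0, 0, 200],
    [0, 0, 0, 0, 0, 0, 200],
    [0, 0, 0, 0, 0, 0, 200]
  ]
}}

```text
time_s: 27.4
ee_pos: [492.4, 440.2, 24.2]
ee_rot: [2.22, 2.22, 0.007]
contact_force: [0.1, -0.5, 6.5]
gripper_width: 56.3
```

Request:
{"method": "jog_arm", "body": {
  "steps": [
    [0, 0, -10, 0, 0, 0, 200],
    [0, 0, -25, 0, 0, 0, 200],
    [0, 0, -30, 0, 0, 0, 200],
    [0, 0, -35, 0, 0, 0, 200],
    [0, 0, -40, 0, 0, 0, 200],
    [0, 0, -30, 0, 0, 0, 200],
    [0, 0, 0, 0, 0, 0, 200]
  ]
}}

```text
time_s: 28.1
ee_pos: [492.5, 441.6, 198.3]
ee_rot: [2.22, 2.22, 0.017]
contact_force: [0.4, 0.6, -0.8]
gripper_width: 56.3
```

```bash
python3 go.py 522 -4 190 1.5708
python3 - <<'E'
from h import *
im=camera('wrist');cv2.imwrite('pics/o.png',im)
E
```

```text
t 28.1 pos [492.5 441.6 198.3] tilt 0.011 yaw 1.571 F [ 0.4  0.6 -0.8] w 56.3 j7 -0.89
delta tool [-445.6   29.4    5.6] rot [ 0.009 -0.007  0.   ]
```

View pics/o.png

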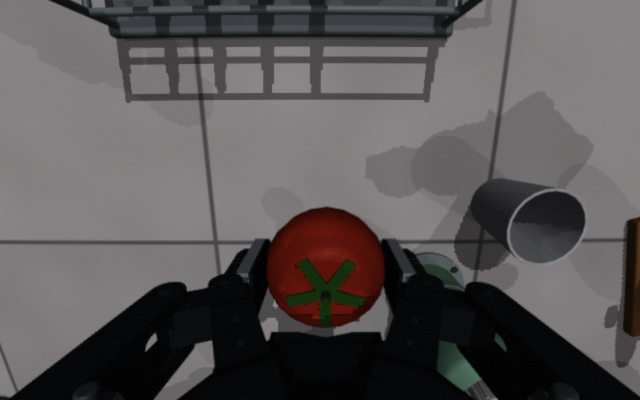

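Request:
{"method": "jog_arm", "body": {
  "steps": [
    [-37, 1, 0, 0, 0, 0, 200],
    [-37, 1, 0, 0, 0, 0, 200],
    [-37, 1, 0, 0, 0, 0, 200],
    [-37, 2, 0, 0, 0, 0, 200],
    [-37, 2, 0, 0, 0, 0, 200],
    [-37, 2, 0, 0, 0, 0, 200],
    [-37, 3, 0, 0, 0, 0, 200],
    [-37, 3, 0, 0, 0, 0, 200],
    [-37, 3, 0, 0, 0, 0, 200],
    [-37, 4, 0, 0, 0, 0, 200],
    [-37, 4, 0, 0, 0, 0, 200],
    [-37, 4, 0, 0, 0, 0, 200]
  ]
}}

```text
time_s: 29.35
ee_pos: [520.1, -5.9, 191.3]
ee_rot: [-2.221, -2.222, 0.0]
contact_force: [0.1, 1.5, -1.3]
gripper_width: 56.1
```

Request:
{"method": "jog_arm", "body": {
  "steps": [
    [0, 0, 0, 0, 0, 0, 200],
    [0, 0, 0, 0, 0, 0, 200]
  ]
}}

```text
time_s: 29.55
ee_pos: [520.2, -5.3, 191.3]
ee_rot: [-2.224, -2.219, 0.0]
contact_force: [-0.3, 1.0, -1.7]
gripper_width: 56.5
```

```bash
python3 go.py 522 -4 33 1.5708
python3 - <<'E'
from h import *
for n in ('wrist','side'):
    im=camera(n);cv2.imwrite(f'pics/p_{n}.png',im)
E
```

```text
t 29.6 pos [520.2  -5.3 191.3] tilt 0.000 yaw 1.568 F [-0.3  1.  -1.7] w 56.5 j7 -0.14
delta tool [  1.3   1.8 158.3] rot [-0.    -0.    -0.003]
```

View pics/p_side.png

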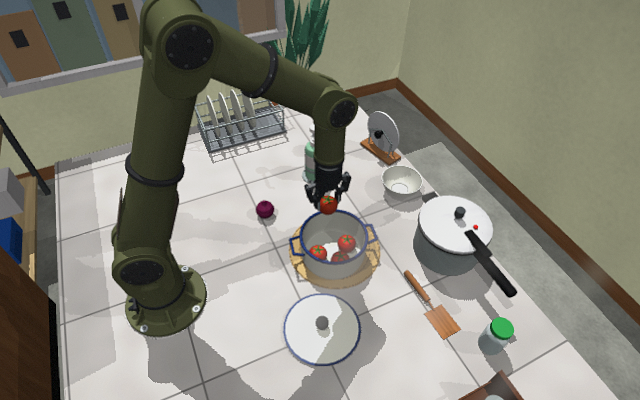

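Request:
{"method": "jog_arm", "body": {
  "steps": [
    [0, 1, 30, 0, 0, 0, 200],
    [0, 0, 30, 0, 0, 0, 200],
    [0, 0, 30, 0, 0, 0, 200],
    [0, 0, 25, 0, 0, 0, 200],
    [0, 0, 18, 0, 0, 0, 200],
    [0, 0, 12, 0, 0, 0, 200],
    [0, 0, 5, 0, 0, 0, 200],
    [0, 0, 3, 0, 0, 0, 200],
    [0, 0, 0, 0, 0, 0, 200]
  ]
}}

```text
time_s: 30.55
ee_pos: [522.6, -4.0, 39.5]
ee_rot: [2.22, 2.221, 0.003]
contact_force: [-0.4, 0.2, -1.2]
gripper_width: 55.7
```

```bash
python3 go.py 522 -4 33 1.5708
```

```text
t 30.6 pos [522.6  -4.   39.5] tilt 0.003 yaw 1.571 F [-0.4  0.2 -1.2] w 55.7 j7 -0.20
delta tool [ 0.  -0.6  6.5] rot [ 0.003 -0.     0.   ]
```

Request:
{"method": "jog_arm", "body": {
  "steps": [
    [0, 0, 3, 0, 0, 0, 200],
    [0, 0, 3, 0, 0, 0, 200],
    [0, 0, 0, 0, 0, 0, 200],
    [0, 0, 0, 0, 0, 0, 75],
    [0, 0, 0, 0, 0, 0, 60],
    [0, 0, 0, 0, 0, 0, 45],
    [0, 0, 0, 0, 0, 0, 35],
    [0, 0, 0, 0, 0, 0, 35],
    [0, 0, -10, 0, 0, 0, 30],
    [0, 0, -30, 0, 0, 0, 30],
    [0, 0, -40, 0, 0, 0, 30],
    [0, 0, -40, 0, 0, 0, 30]
  ]
}}

```text
time_s: 31.75
ee_pos: [521.6, -4.3, 155.0]
ee_rot: [2.221, 2.221, 0.002]
contact_force: [1.5, 0.9, 0.1]
gripper_width: 75.0
```

Request:
{"method": "jog_arm", "body": {
  "steps": [
    [-10, 0, -30, 0, 0, 0, 0],
    [-30, 0, -20, 0, 0, 0, 0],
    [-40, 0, 0, 0, 0, 0, 0],
    [-40, 0, 0, 0, 0, 0, 0],
    [-30, 0, 0, 0, 0, 0, 0],
    [0, 0, 0, 0, 0, 0, 0],
    [0, 0, 0, 0, 0, 0, 0]
  ]
}}

```text
time_s: 32.45
ee_pos: [521.7, -154.7, 203.7]
ee_rot: [2.222, 2.219, 0.003]
contact_force: [0.3, 1.2, -0.6]
gripper_width: 85.5
```

```bash
python3 - <<'E'
from potfit import *
V=[]
for n in ('wrist','scene','side'):
    c=cam(n);im=camera(n);cv2.imwrite(f'pics/q_{n}.png',im);V.append((c,im))
r=fitpot(V[:2],522,-54);print(r)
E
python3 go.py 522 -156 86 1.5708
```

```text
(array([ 5.21902065e+02, -5.30869496e+01, -2.13940519e-01]), np.float64(0.6290768429059028), [np.float64(0.3384396804953521), np.float64(0.29063716241055065)])
t 32.6 pos [ 522.1 -152.7  203.5] tilt 0.002 yaw 1.573 F [-0.2  0.  -0.3] w 85.4 j7 0.16
delta tool [ -3.4  -0.4 117.5] rot [ 0.002 -0.001  0.002]
```

View pics/q_wrist.png

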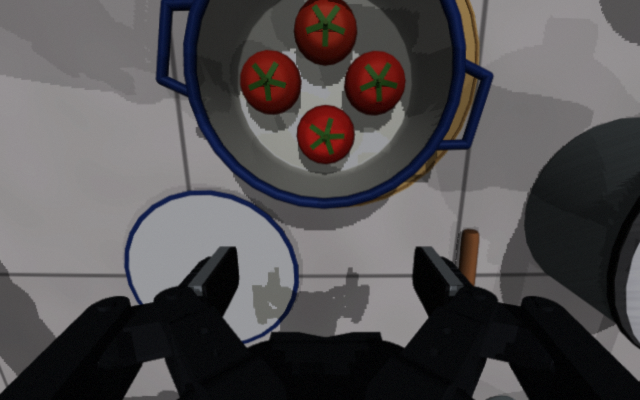

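View pics/q_scene.png

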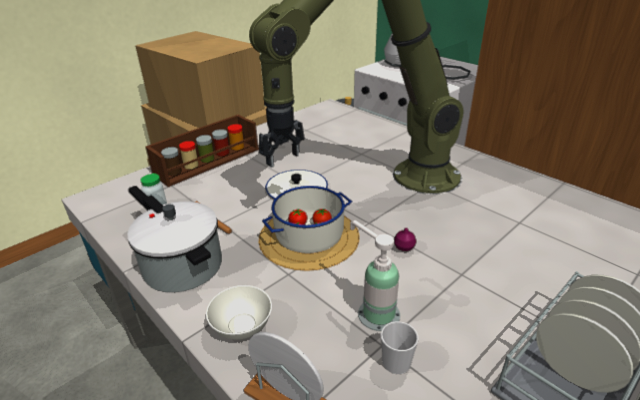

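Request:
{"method": "jog_arm", "body": {
  "steps": [
    [-2, 0, 5, 0, 0, 0.1, 60],
    [0, 0, 5, 0, 0, 0.15, 60],
    [0, 0, 5, 0, 0, 0.15, 60],
    [0, 0, 5, 0, 0, 0.15, 60],
    [0, 0, 5, 0, 0, 0.15, 60],
    [0, 0, 5, 0, 0, 0.15, 60],
    [0, 0, 5, 0, 0, 0.15, 60],
    [0, 0, 5, 0, 0, 0.15, 60],
    [0, 0, 5, 0, 0, 0.15, 60],
    [0, 0, 5, 0, 0, 0.15, 60],
    [0, 0, 0, 0, 0, 0.12, 60],
    [0, 0, 0, 0, 0, 0, 60]
  ]
}}

```text
time_s: 33.8
ee_pos: [522.3, -154.6, 153.1]
ee_rot: [-3.141, -0.002, -0.002]
contact_force: [0.1, 0.7, -0.2]
gripper_width: 65.3
```

```bash
python3 go.py 522 -154.5 86 0
```

```text
t 33.8 pos [ 522.3 -154.6  153.1] tilt 0.002 yaw 0.002 F [ 0.1  0.7 -0.2] w 65.3 j7 -1.16
delta tool [-0.4 -0.1 67.1] rot [-0.001 -0.002  0.002]
```

Request:
{"method": "jog_arm", "body": {
  "steps": [
    [0, 0, 25, 0, 0, 0, 60],
    [0, 0, 20, 0, 0, 0, 60],
    [0, 0, 15, 0, 0, 0, 60],
    [0, 0, 7, 0, 0, 0, 60],
    [0, 0, 0, 0, 0, 0, 120],
    [0, 0, 0, 0, 0, 0, 180],
    [0, 0, 0, 0, 0, 0, 255],
    [0, 0, 0, 0, 0, 0, 255],
    [0, 0, 0, 0, 0, 0, 255],
    [0, 0, 0, 0, 0, 0, 255]
  ]
}}

```text
time_s: 34.8
ee_pos: [523.6, -156.2, 87.2]
ee_rot: [-3.142, -0.0, -0.008]
contact_force: [2.4, 1.9, 5.7]
gripper_width: 8.0
```

```bash
python3 go.py 607 36.5 86 0
```

```text
t 34.8 pos [ 523.6 -156.2   87.2] tilt 0.005 yaw 0.000 F [2.4 1.9 5.7] w 8.0 j7 -1.13
delta tool [  83.5 -192.7    1.6] rot [-0.    -0.005  0.   ]
```

Request:
{"method": "jog_arm", "body": {
  "steps": [
    [0, 0, -1, 0, 0, 0, 255],
    [1.5, -4, 0, 0, 0, 0, 255],
    [3.5, -8, 0, 0, 0, 0, 255],
    [3.5, -8, 0, 0, 0, 0, 255],
    [3.5, -8, 0, 0, 0, 0, 255],
    [3.5, -8, 0, 0, 0, 0, 255],
    [3.5, -8, 0, 0, 0, 0, 255],
    [3.5, -8, 0, 0, 0, 0, 255],
    [3.5, -8, 0, 0, 0, 0, 255],
    [3.5, -8, 0, 0, 0, 0, 255],
    [3.5, -8, 0, 0, 0, 0, 255],
    [3.5, -8, 0, 0, 0, 0, 255]
  ]
}}

```text
time_s: 36.0
ee_pos: [557.0, -74.2, 87.2]
ee_rot: [3.139, 0.001, -0.002]
contact_force: [-2.4, -7.2, 4.3]
gripper_width: 7.6
```

```bash
python3 go.py 607 35.5 86 0
python3 - <<'E'
from potfit import *
V=[]
for n in ('scene','side'):
    c=cam(n);im=camera(n);cv2.imwrite(f'pics/r_{n}.png',im);V.append((c,im))
print(fitpot(V[:1],560,30))
E
```

```text
t 36.0 pos [557.  -74.2  87.2] tilt 0.003 yaw 0.001 F [-2.4 -7.2  4.3] w 7.6 j7 -1.29
delta tool [  50.1 -109.7    0.8] rot [0.003 0.001 0.001]
(array([ 5.48089027e+02,  2.49995782e+01, -1.02948819e-01]), np.float64(0.3746249036759966), [np.float64(0.3746249036759966)])
```

View pics/r_scene.png

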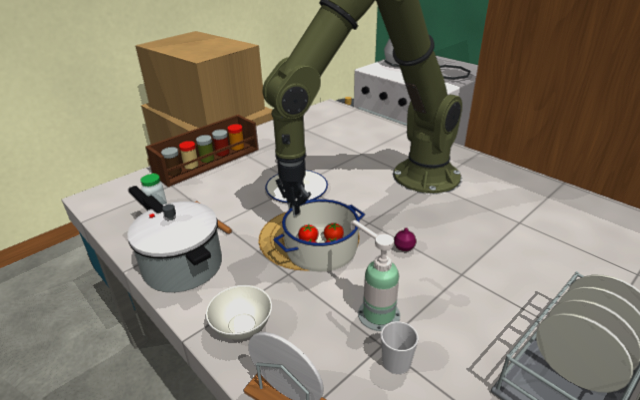

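Request:
{"method": "jog_arm", "body": {
  "steps": [
    [4, -8, 0, 0, 0, 0, 255],
    [4, -8, 0, 0, 0, 0, 255],
    [4, -8, 0, 0, 0, 0, 255],
    [4, -8, 0, 0, 0, 0, 255],
    [4, -8, 0, 0, 0, 0, 255],
    [4, -8, 0, 0, 0, 0, 255],
    [4, -8, 0, 0, 0, 0, 255],
    [4, -8, 0, 0, 0, 0, 255],
    [4, -8, 0, 0, 0, 0, 255],
    [4, -8, 0, 0, 0, 0, 255],
    [0, 0, 0, 0, 0, 0, 255]
  ]
}}

```text
time_s: 37.2
ee_pos: [598.0, 7.9, 87.2]
ee_rot: [3.141, 0.003, 0.001]
contact_force: [-0.4, -1.9, 2.6]
gripper_width: 7.3
```

```bash
python3 go.py 612 36 86 0
python3 - <<'E'
from potfit import *
V=[]
for n in ('scene','side'):
    c=cam(n);im=camera(n);cv2.imwrite(f'pics/s_{n}.png',im);V.append((c,im))
print(fitpot(V[:1],585,100))
print(fitpot(V,585,100))
E
```

```text
t 37.2 pos [598.    7.9  87.2] tilt 0.001 yaw 0.002 F [-0.4 -1.9  2.6] w 7.3 j7 -1.42
delta tool [ 14.1 -28.1   1.2] rot [ 0.001 -0.     0.002]
(array([ 5.88485494e+02,  1.08462286e+02, -1.24084029e-01]), np.float64(0.8573394784082969), [np.float64(0.8573394784082969)])
(array([ 5.89829981e+02,  1.10193643e+02, -1.23344448e-01]), np.float64(2.3320731222112143), [np.float64(0.9272683320256571), np.float64(1.4048047901855574)])
```

View pics/s_scene.png

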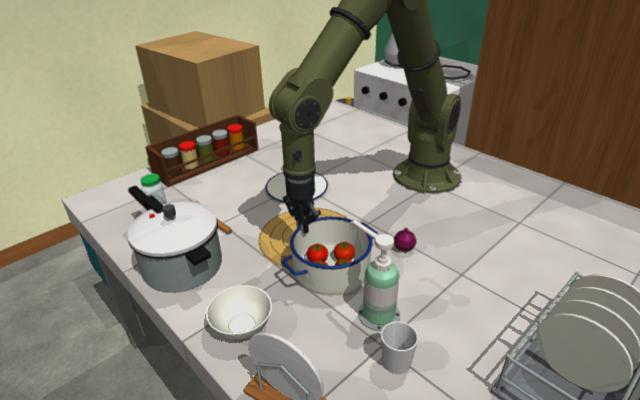

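View pics/s_side.png

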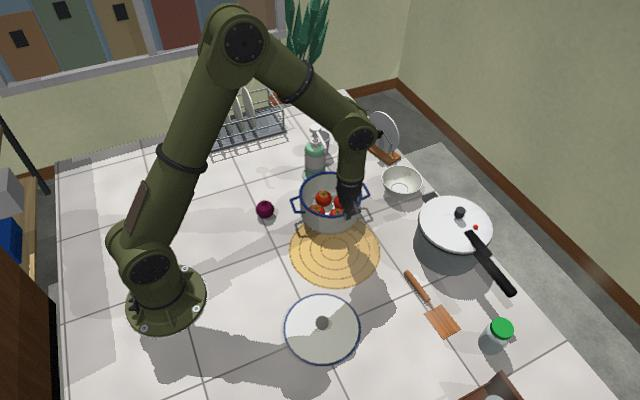

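Request:
{"method": "jog_arm", "body": {
  "steps": [
    [4, -8, 0, 0, 0, 0, 255],
    [4, -8, 0, 0, 0, 0, 255],
    [4, -7, 0, 0, 0, 0, 255],
    [2, -4, 0, 0, 0, 0, 255],
    [0, 0, 0, 0, 0, 0, 255],
    [0, 0, 0, 0, 0, 0, 255]
  ]
}}

```text
time_s: 37.9
ee_pos: [612.1, 34.2, 87.2]
ee_rot: [3.141, 0.001, 0.002]
contact_force: [-1.7, -3.8, 2.1]
gripper_width: 7.4
```

```bash
python3 go.py 612 36 86 0
python3 - <<'E'
from potfit import *
V=[]
for n in ('scene','side'):
    c=cam(n);im=camera(n);cv2.imwrite(f'pics/s_{n}.png',im);V.append((c,im))
print(fitpot(V[:1],600,135))
print(fitpot(V,600,135))
E
```

```text
t 37.9 pos [612.1  34.2  87.2] tilt 0.001 yaw 0.001 F [-1.7 -3.8  2.1] w 7.4 j7 -1.47
delta tool [-0.1 -1.8  1.2] rot [ 0.    -0.001  0.001]
(array([ 6.04950275e+02,  1.32992272e+02, -9.19713705e-02]), np.float64(0.9727108174831502), [np.float64(0.9727108174831502)])
(array([ 6.04955045e+02,  1.35820229e+02, -1.17465266e-01]), np.float64(2.4881859415521226), [np.float64(1.073173941216535), np.float64(1.4150120003355875)])
```

View pics/s_scene.png

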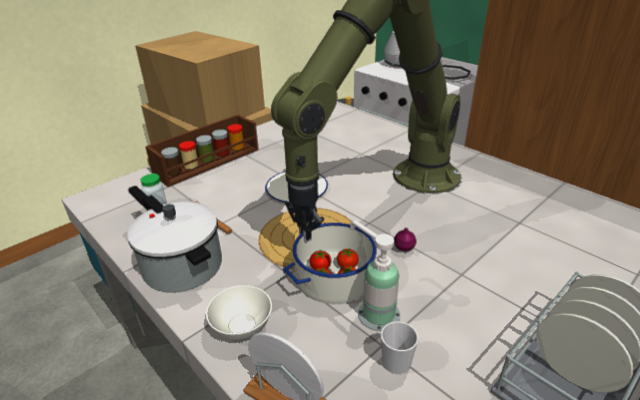

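Request:
{"method": "jog_arm", "body": {
  "steps": [
    [0, -4, 0, 0, 0, 0, 255],
    [0, 0, 0, 0, 0, 0, 255],
    [0, 0, 0, 0, 0, 0, 255],
    [0, 0, 0, 0, 0, 0, 150],
    [0, 0, 0, 0, 0, 0, 150],
    [0, 0, 0, 0, 0, 0, 150],
    [0, 0, -10, 0, 0, 0, 150],
    [0, 0, -30, 0, 0, 0, 150],
    [0, 0, -40, 0, 0, 0, 150],
    [0, 0, -40, 0, 0, 0, 150],
    [0, 0, -40, 0, 0, 0, 255],
    [0, 0, -40, 0, 0, 0, 255]
  ]
}}

```text
time_s: 39.2
ee_pos: [611.9, 38.8, 290.1]
ee_rot: [-3.141, -0.001, -0.005]
contact_force: [1.3, 0.0, -0.3]
gripper_width: 6.9
```

```bash
python3 go.py 620 302 320 0
python3 - <<'E'
from potfit import *
V=[]
for n in ('scene','side','wrist'):
    c=cam(n);im=camera(n);cv2.imwrite(f'pics/t_{n}.png',im);V.append((c,im))
print(fitpot(V[:1],605,137))
print(fitpot(V[2:],605,137))
E
```

```text
t 39.2 pos [611.9  38.8 290.1] tilt 0.003 yaw 0.001 F [ 1.3  0.  -0.3] w 6.9 j7 -1.54
delta tool [   8.4 -263.2  -29.8] rot [-0.    -0.003  0.001]
(array([ 6.05332279e+02,  1.36890625e+02, -5.66500381e-02]), np.float64(0.8407251199500428), [np.float64(0.8407251199500428)])
(array([ 6.04852567e+02,  1.40191963e+02, -1.37857416e-01]), np.float64(0.760125446650717), [np.float64(0.760125446650717)])
```

View pics/t_wrist.png

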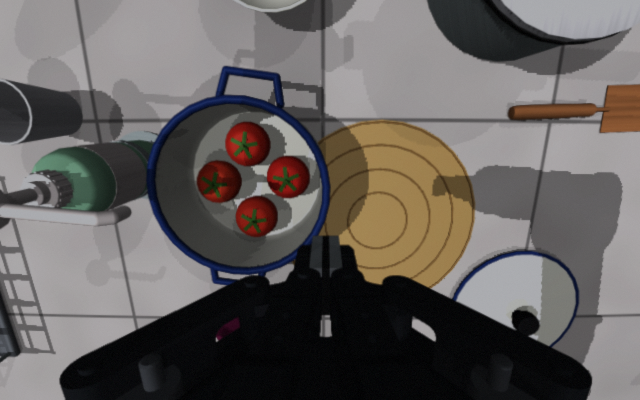

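View pics/t_side.png

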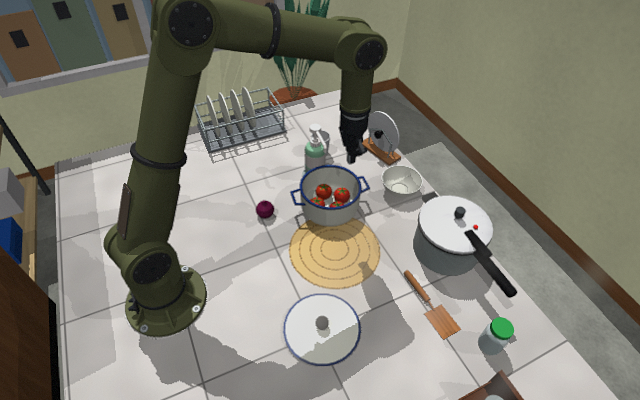

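```bash
python3 - <<'E'
from h import *
c=cam('wrist')
for uv in [(118,212),(122,214),(112,214)]: print(onz(c,uv,197))
t=cam('scene');im=cv2.imread('pics/t_scene.png')
cv2.imwrite('pics/u.png',cv2.resize(im[195:335,280:440],None,fx=4.5,fy=4.2))
print(proj(t,[[620,302,230],[612,201,197]]),proj(cam('side'),[[620,302,230],[612,201,197]]))
E
```

```text
[608.49734722 209.18521514 197.        ]
[606.79425811 206.13183728 197.        ]
[606.75836363 214.57845512 197.        ]
[[384.32854891 238.49532312]
 [351.66916334 228.90081921]] [[314.88922699 127.12517486]
 [325.23848598 152.79455651]]
```

View pics/u.png

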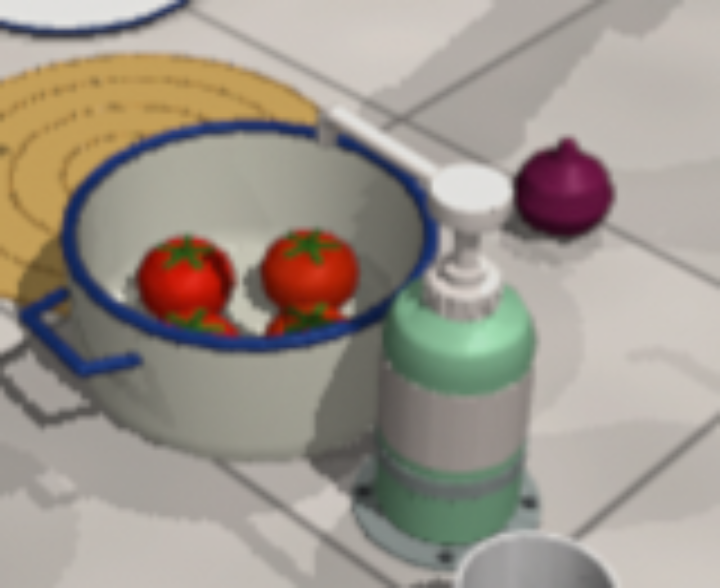

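Request:
{"method": "jog_arm", "body": {
  "steps": [
    [1, -26, -4, 0, 0, 0, 255],
    [1, -26, -4, 0, 0, 0, 255],
    [1, -26, -2, 0, 0, 0, 255],
    [1, -26, 0, 0, 0, 0, 255],
    [1, -26, 0, 0, 0, 0, 255],
    [1, -26, 0, 0, 0, 0, 255],
    [1, -27, 0, 0, 0, 0, 255],
    [1, -27, 0, 0, 0, 0, 255],
    [0, -27, 0, 0, 0, 0, 255],
    [0, -26, 0, 0, 0, 0, 255],
    [0, 0, 0, 0, 0, 0, 255],
    [0, 0, 0, 0, 0, 0, 255]
  ]
}}

```text
time_s: 40.55
ee_pos: [619.3, 302.2, 296.1]
ee_rot: [3.14, 0.003, 0.0]
contact_force: [0.3, -1.2, 0.1]
gripper_width: -0.0
```

```bash
python3 go.py 620 302 244 0
python3 - <<'E'
from h import *
for n in ('scene','side'):
    im=camera(n);cv2.imwrite(f'pics/v_{n}.png',im)
a=cv2.imread('pics/v_scene.png')[150:330,290:450];b=cv2.imread('pics/v_side.png')[80:220,260:400]
cv2.imwrite('pics/v.png',np.hstack([cv2.resize(a,(400,450)),cv2.resize(b,(400,450))]))
E
```

```text
t 40.5 pos [619.3 302.2 296.1] tilt 0.001 yaw 0.002 F [ 0.3 -1.2  0.1] w -0.0 j7 -1.94
delta tool [ 0.7  0.1 52.1] rot [ 0.001 -0.     0.002]
```

View pics/v.png

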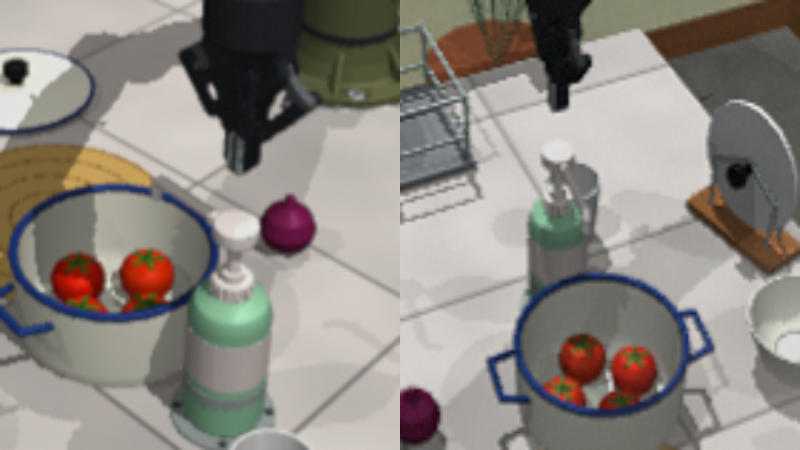

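Request:
{"method": "jog_arm", "body": {
  "steps": [
    [0.5, 0, 20, 0, 0, 0, 255],
    [0, 0, 20, 0, 0, 0, 255],
    [0, 0, 10, 0, 0, 0, 255],
    [0, 0, 4, 0, 0, 0, 255],
    [0, 0, 3, 0, 0, 0, 255],
    [0, 0, 0, 0, 0, 0, 255]
  ]
}}

```text
time_s: 41.25
ee_pos: [620.9, 301.2, 241.2]
ee_rot: [3.142, 0.0, 0.004]
contact_force: [-1.0, -0.8, 2.6]
gripper_width: 0.2
```

Request:
{"method": "jog_arm", "body": {
  "steps": [
    [0, 0, 5, 0, 0, 0, 255],
    [0, 0, 5, 0, 0, 0, 255],
    [0, 0, 5, 0, 0, 0, 255],
    [0, 0, 4, 0, 0, 0, 255],
    [0, 0, 4, 0, 0, 0, 255],
    [0, 0, 0, 0, 0, 0, 255]
  ]
}}

```text
time_s: 41.85
ee_pos: [621.3, 301.5, 219.1]
ee_rot: [-3.141, -0.001, -0.007]
contact_force: [-1.7, -2.1, 12.3]
gripper_width: 0.1
```

```bash
python3 go.py 620 302 219 0
```

```text
t 41.9 pos [621.3 301.5 219.1] tilt 0.005 yaw 0.000 F [-1.7 -2.1 12.3] w 0.1 j7 -1.92
delta tool [-1.3 -0.5  0.1] rot [-0.001 -0.005  0.   ]
```

Request:
{"method": "jog_arm", "body": {
  "steps": [
    [0, 0, 2, 0, 0, 0, 255],
    [0, 0, 0, 0, 0, 0, 255],
    [0, 0, 0, 0, 0, 0, 255]
  ]
}}

```text
time_s: 42.15
ee_pos: [621.4, 301.6, 219.0]
ee_rot: [-3.14, -0.001, -0.009]
contact_force: [-5.8, -4.1, 20.6]
gripper_width: 0.1
```

```bash
python3 go.py 620 302 219 0
python3 - <<'E'
from h import *
for n in ('scene','side'):
    im=camera(n);cv2.imwrite(f'pics/v_{n}.png',im)
a=cv2.imread('pics/v_scene.png')[150:330,290:450];b=cv2.imread('pics/v_side.png')[80:220,260:400]
cv2.imwrite('pics/w.png',np.hstack([cv2.resize(a,(400,450)),cv2.resize(b,(400,450))]))
E
```

```text
t 42.1 pos [621.4 301.6 219. ] tilt 0.006 yaw 0.001 F [-5.8 -4.1 20.6] w 0.1 j7 -1.92
delta tool [-1.4 -0.4  0. ] rot [-0.002 -0.006  0.001]
```

View pics/w.png

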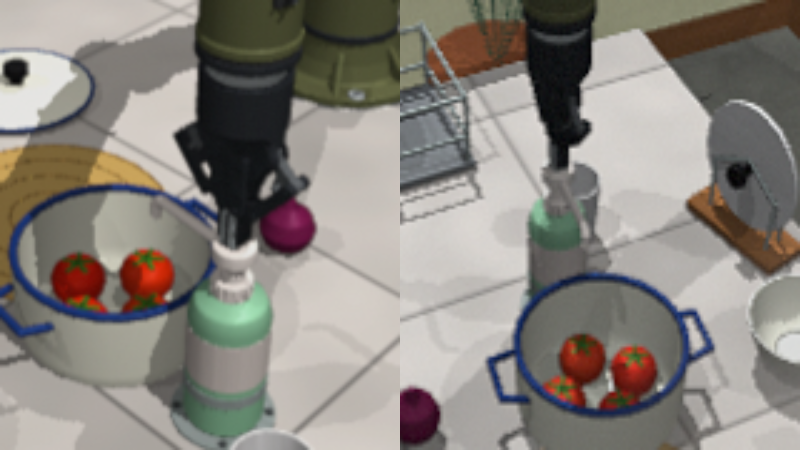

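Request:
{"method": "jog_arm", "body": {
  "steps": [
    [0, 0, -8, 0, 0, 0, 255],
    [0, 0, -10, 0, 0, 0, 255],
    [0, 0, -12, 0, 0, 0, 255],
    [0, 0, -10, 0, 0, 0, 255],
    [0, 0, 0, 0, 0, 0, 255],
    [0, 0, 0, 0, 0, 0, 255],
    [0, 0, 0, 0, 0, 0, 255],
    [0, 0, 0, 0, 0, 0, 255]
  ]
}}

```text
time_s: 43.05
ee_pos: [620.2, 301.7, 254.6]
ee_rot: [3.141, 0.001, 0.001]
contact_force: [-0.2, -0.0, -0.1]
gripper_width: -0.1
```

```bash
python3 go.py 620 302 244 0
python3 - <<'E'
from h import *
for n in ('scene','side'):
    im=camera(n);cv2.imwrite(f'pics/v_{n}.png',im)
a=cv2.imread('pics/v_scene.png')[150:330,290:450];b=cv2.imread('pics/v_side.png')[80:220,260:400]
cv2.imwrite('pics/x.png',np.hstack([cv2.resize(a,(400,450)),cv2.resize(b,(400,450))]))
E
```

```text
t 43.0 pos [620.2 301.7 254.6] tilt 0.001 yaw 0.001 F [-0.2 -0.  -0.1] w -0.1 j7 -1.93
delta tool [-0.2 -0.3 10.6] rot [ 0.001 -0.001  0.001]
```

View pics/x.png

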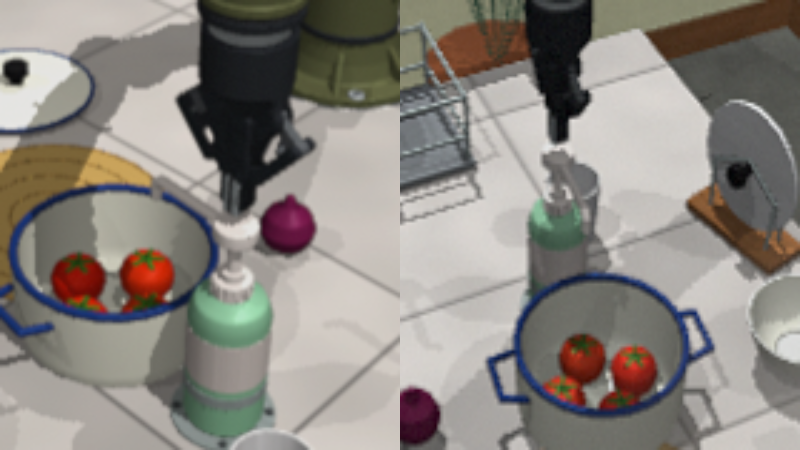

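Request:
{"method": "jog_arm", "body": {
  "steps": [
    [0, 0, 6, 0, 0, 0, 255],
    [0, 0, 5, 0, 0, 0, 255],
    [0, 0, 5, 0, 0, 0, 255],
    [0, 0, 5, 0, 0, 0, 255],
    [0, 0, 5, 0, 0, 0, 255],
    [0, 0, 5, 0, 0, 0, 255],
    [0, 0, 4, 0, 0, 0, 255],
    [0, 0, 3, 0, 0, 0, 255],
    [0, 0, 2, 0, 0, 0, 255],
    [0, 0, 0, 0, 0, 0, 255],
    [0, 0, 0, 0, 0, 0, 255],
    [0, 0, 0, 0, 0, 0, 255]
  ]
}}

```text
time_s: 44.35
ee_pos: [620.5, 301.7, 219.0]
ee_rot: [-3.14, -0.001, -0.007]
contact_force: [-8.5, -2.8, 22.4]
gripper_width: -0.0
```

Request:
{"method": "jog_arm", "body": {
  "steps": [
    [0, 0, -8, 0, 0, 0, 255],
    [0, 0, -10, 0, 0, 0, 255],
    [0, 0, -12, 0, 0, 0, 255],
    [0, 0, -10, 0, 0, 0, 255],
    [0, 0, 0, 0, 0, 0, 255],
    [0, 0, 0, 0, 0, 0, 255],
    [0, 0, 0, 0, 0, 0, 255]
  ]
}}

```text
time_s: 45.05
ee_pos: [620.2, 301.6, 254.5]
ee_rot: [3.141, 0.001, 0.001]
contact_force: [0.4, 0.3, 1.6]
gripper_width: 0.1
```

Request:
{"method": "jog_arm", "body": {
  "steps": [
    [0, 0, -25, 0, 0, 0, 255],
    [0, 0, -20, 0, 0, 0, 255],
    [-2, 29, 0, 0, 0, 0, 255],
    [-2, 30, 0, 0, 0, 0, 255],
    [-2, 30, 0, 0, 0, 0, 255],
    [-2, 30, 0, 0, 0, 0, 255],
    [-2, 30, 0, 0, 0, 0, 255],
    [-2, 30, 0, 0, 0, 0, 60],
    [-2, 30, 0, 0, 0, 0, 60],
    [-1, 30, 0, 0, 0, 0, 60],
    [0, 26, 0, 0, 0, 0, 60],
    [0, 0, 0, 0, 0, 0, 60]
  ]
}}

```text
time_s: 46.25
ee_pos: [605.3, 31.3, 300.2]
ee_rot: [3.139, -0.009, 0.002]
contact_force: [-0.3, -0.2, 0.2]
gripper_width: 65.5
```

```bash
python3 go.py 605 36.5 86 0
python3 - <<'E'
from potfit import *
V=[]
for n in ('scene','side','wrist'):
    c=cam(n);im=camera(n);cv2.imwrite(f'pics/y_{n}.png',im);V.append((c,im))
print(fitpot(V[:1],605,137))
print(fitpot(V[2:],605,137))
E
```

```text
t 46.2 pos [605.3  31.3 300.2] tilt 0.003 yaw -0.006 F [-0.3 -0.2  0.2] w 65.5 j7 -1.54
delta tool [ -0.6  -5.8 214.2] rot [ 0.003 -0.001 -0.006]
(array([ 6.05482135e+02,  1.37016443e+02, -8.91472741e-02]), np.float64(0.8454776146552629), [np.float64(0.8454776146552629)])
(array([ 6.04020106e+02,  1.39214168e+02, -1.29824946e-01]), np.float64(1.294758757783307), [np.float64(1.294758757783307)])
```

View pics/y_wrist.png

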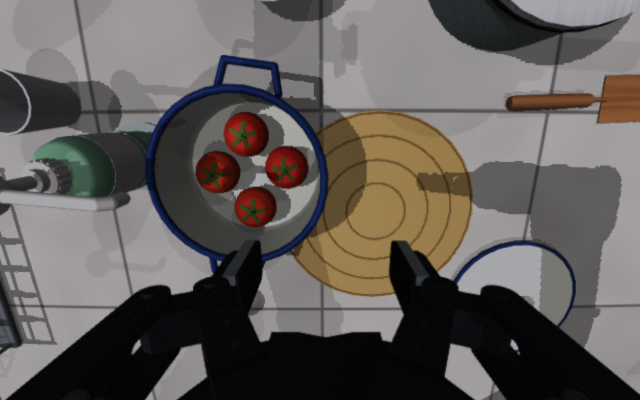

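View pics/y_side.png

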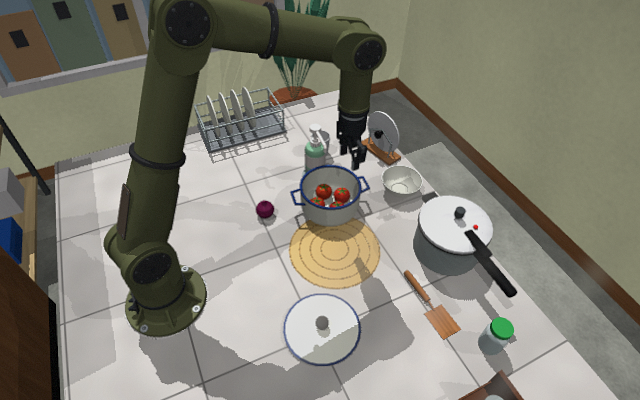

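Request:
{"method": "jog_arm", "body": {
  "steps": [
    [0, -5, 40, 0, 0, 0, 60],
    [0, 0, 40, 0, 0, 0, 60],
    [0, 0, 40, 0, 0, 0, 60],
    [0, 0, 40, 0, 0, 0, 60],
    [0, 0, 25, 0, 0, 0, 60],
    [0, 0, 15, 0, 0, 0, 60],
    [0, 0, 10, 0, 0, 0, 60],
    [0, 0, 4, 0, 0, 0, 60],
    [0, 0, 0, 0, 0, 0, 60]
  ]
}}

```text
time_s: 47.3
ee_pos: [606.1, 42.4, 86.3]
ee_rot: [-3.141, -0.003, -0.003]
contact_force: [0.7, -0.0, -0.6]
gripper_width: 65.0
```

```bash
python3 go.py 605 36 86 0
python3 - <<'E'
from h import *
from scipy.optimize import least_squares
im=camera('side');c=cam('side')
q=trace('side','mat')[0];m=q['region'].astype(np.uint8);print(q['box'])
hull=cv2.convexHull(np.argwhere(m)[:,::-1].astype(np.int32)).reshape(-1,2)
G=np.array([onz(c,h,1)[:2] for h in hull])
r=least_squares(lambda p:np.linalg.norm(G-p,axis=1)-150,[535,-38],loss='soft_l1',f_scale=3);print(r.x,np.round(np.linalg.norm(G-r.x,axis=1)-150))
E
```

```text
t 47.3 pos [606.1  42.4  86.3] tilt 0.002 yaw 0.002 F [ 0.7 -0.  -0.6] w 65.0 j7 -1.48
delta tool [-1.1  6.4  0.3] rot [-0.    -0.002  0.002]
[333.0, 257.1, 93.6, 72.5]
[534.89925754 -36.90531411] [ 1.  0.  1. -0. -1. -2. -2. -2. -2. -1. -1.  2.  1.  1.  1.  0. -2. -2.
 -3. -3. -3. -2. -0.  2.  0. -9. -2.  0. -1.  0. -0. -3. -2.]
```

Mat centre (535,-38) confirmed. Shift back 6 mm, then pinch.

Request:
{"method": "jog_arm", "body": {
  "steps": [
    [0, 6, 0, 0, 0, 0, 60],
    [0, 0, 0, 0, 0, 0, 60],
    [0, 0, 0, 0, 0, 0, 120],
    [0, 0, 0, 0, 0, 0, 180],
    [0, 0, 0, 0, 0, 0, 255],
    [0, 0, 0, 0, 0, 0, 255],
    [0, 0, 0, 0, 0, 0, 255],
    [0, 0, 0, 0, 0, 0, 255],
    [0, 0, -1, 0, 0, 0, 255]
  ]
}}

```text
time_s: 48.3
ee_pos: [605.9, 36.0, 87.2]
ee_rot: [-3.141, -0.001, -0.002]
contact_force: [1.8, 1.7, -2.8]
gripper_width: 5.9
```

```bash
python3 go.py 535 -139 86 0
```

```text
t 48.3 pos [605.9  36.   87.2] tilt 0.002 yaw 0.001 F [ 1.8  1.7 -2.8] w 5.9 j7 -1.47
delta tool [-71.1 175.    1. ] rot [-0.    -0.001  0.001]
```

Request:
{"method": "jog_arm", "body": {
  "steps": [
    [-1, 3, 0, 0, 0, 0, 255],
    [-2, 5, 0, 0, 0, 0, 255],
    [-3, 8, 0, 0, 0, 0, 255],
    [-3, 8, 0, 0, 0, 0, 255],
    [-3, 8, 0, 0, 0, 0, 255],
    [-3, 8, 0, 0, 0, 0, 255],
    [-3, 8, 0, 0, 0, 0, 255],
    [-3, 8, 0, 0, 0, 0, 255],
    [-3, 8, 0, 0, 0, 0, 255],
    [-3, 8, 0, 0, 0, 0, 255]
  ]
}}

```text
time_s: 49.3
ee_pos: [578.8, -37.0, 87.3]
ee_rot: [-3.142, -0.001, -0.003]
contact_force: [1.6, 3.2, -2.9]
gripper_width: 5.9
```

```bash
python3 go.py 535 -139 86 0
python3 - <<'E'
from potfit import *
V=[]
for n in ('scene','side'):
    c=cam(n);im=camera(n);cv2.imwrite(f'pics/z_{n}.png',im);V.append((c,im))
print(fitpot(V[:1],580,65))
E
```

```text
t 49.3 pos [578.8 -37.   87.3] tilt 0.002 yaw 0.001 F [ 1.6  3.2 -2.9] w 5.9 j7 -1.35
delta tool [-43.9 102.    1.2] rot [-0.    -0.002  0.001]
(array([ 5.65741472e+02,  6.18334735e+01, -7.59045594e-03]), np.float64(0.4540648433483309), [np.float64(0.4540648433483309)])
```

View pics/z_scene.png

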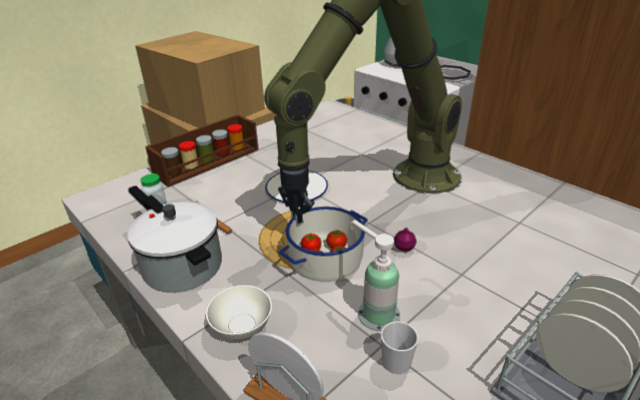

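Request:
{"method": "jog_arm", "body": {
  "steps": [
    [-2.5, 8, 0, 0, 0, 0, 255],
    [-2.5, 8, 0, 0, 0, 0, 255],
    [-2.5, 8, 0, 0, 0, 0, 255],
    [-2.5, 8, 0, 0, 0, 0, 255],
    [-2.5, 8, 0, 0, 0, 0, 255],
    [-2.5, 8, 0, 0, 0, 0, 255],
    [-2.5, 8, 0, 0, 0, 0, 255],
    [-2.5, 8, 0, 0, 0, 0, 255],
    [-2.5, 8, 0, 0, 0, 0, 255],
    [-2.5, 8, 0, 0, 0, 0, 255],
    [-2.5, 8, 0, 0, 0, 0, 255],
    [-2.5, 8, 0, 0, 0, 0, 255]
  ]
}}

```text
time_s: 50.6
ee_pos: [548.9, -133.0, 87.3]
ee_rot: [-3.142, -0.001, -0.003]
contact_force: [0.8, 2.6, -3.5]
gripper_width: 5.8
```

```bash
python3 go.py 548 -139 86 0
python3 - <<'E'
from potfit import *
V=[]
for n in ('scene','side'):
    c=cam(n);im=camera(n);cv2.imwrite(f'pics/aa_{n}.png',im);V.append((c,im))
print(fitpot(V[:1],540,-35))
E
```

```text
t 50.6 pos [ 548.9 -133.    87.3] tilt 0.002 yaw 0.001 F [ 0.8  2.6 -3.5] w 5.8 j7 -1.18
delta tool [-0.9  6.   1.3] rot [-0.    -0.002  0.001]
(array([ 5.35854211e+02, -3.43195699e+01,  1.07136176e-02]), np.float64(0.2820409269382556), [np.float64(0.2820409269382556)])
```

View pics/aa_side.png

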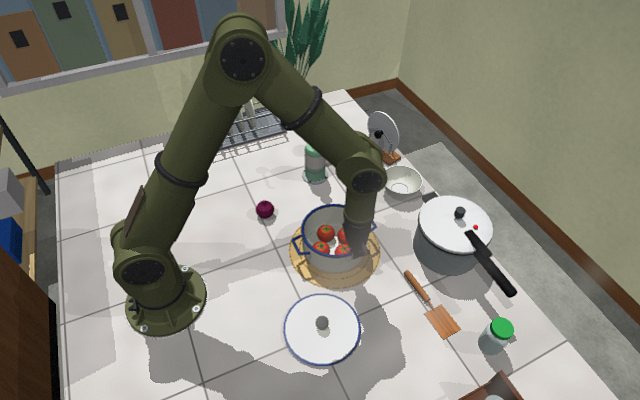

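Pot is at (536,-34), on the mat centre. Release, rise and measure the lid.

Request:
{"method": "jog_arm", "body": {
  "steps": [
    [0, 3, 0, 0, 0, 0, 255],
    [0, 0, 0, 0, 0, 0, 255],
    [0, 0, 1, 0, 0, 0, 150],
    [0, 0, 0, 0, 0, 0, 150],
    [0, 0, 0, 0, 0, 0, 150],
    [0, 0, -10, 0, 0, 0, 150],
    [0, 0, -30, 0, 0, 0, 150],
    [0, 0, -40, 0, 0, 0, 150],
    [0, 0, -40, 0, 0, 0, 100],
    [0, 0, -40, 0, 0, 0, 60],
    [0, 0, 0, 0, 0, 0, 60]
  ]
}}

```text
time_s: 51.8
ee_pos: [551.3, -136.6, 252.9]
ee_rot: [3.139, 0.001, 0.02]
contact_force: [0.9, -0.0, -0.6]
gripper_width: 65.6
```

```bash
python3 - <<'E'
from potfit import *
V=[]
from scipy.optimize import least_squares
for n in ('scene','side','wrist'):
    c=cam(n);im=camera(n);cv2.imwrite(f'pics/bb_{n}.png',im);V.append((c,im))
    for q in trace(n,'lid')[:2]: print(n,round(q['score'],2),q['box'])
print(fitpot(V[:1],536,-37))
print(fitpot(V[2:],536,-37))
# lid: blue edge ring r 107 at z~? (origin z0, edge) in side
for z in (6,10):
  for n,k in (('side',1),('scene',0),('wrist',2)):
    c,im=V[k];b=bluemask(im)
    d=np.minimum(cv2.distanceTransform(1-b,cv2.DIST_L2,5),8).astype(np.float32)
    def cost(p):
        uv=proj(c,circ(107,z,90)+[p[0],p[1],0]);ok=(uv[:,0]>1)&(uv[:,0]<638)&(uv[:,1]>1)&(uv[:,1]<398)
        return float(cv2.remap(d,uv[ok,0].astype(np.float32),uv[ok,1].astype(np.float32),cv2.INTER_LINEAR).mean())+8*(ok.sum()<20)
    best=min((minimize(cost,[385+dx,-270+dy],method='Nelder-Mead') for dx in (-15,0,15) for dy in (-15,0,15)),key=lambda r:r.fun)
    print(z,n,best.x,best.fun)
E
python3 go.py 385 -270 200 0
```

```text
scene 0.85 [297.8, 184.9, 62.1, 28.7]
side 0.67 [323.6, 330.6, 74.1, 71.9]
side 0.56 [264.2, 210.7, 16.9, 16.7]
wrist 0.73 [422.1, 279.2, 153.5, 125.4]
(array([ 5.35449260e+02, -3.75893833e+01,  1.50361585e-02]), np.float64(0.18770374906145865), [np.float64(0.18770374906145865)])
(array([ 5.32830631e+02, -3.36221243e+01, -3.26607834e-02]), np.float64(1.4911986473533843), [np.float64(1.4911986473533843)])
6 side [ 380.99461841 -269.45371918] 4.852197170257568
6 scene [ 375.14214079 -284.87042504] 5.410194396972656
6 wrist [ 378.95849764 -273.61123446] 2.992694854736328
10 side [ 380.00890937 -270.61677346] 4.8637919425964355
10 scene [ 378.77781385 -279.63949252] 5.41895866394043
10 wrist [ 380.16443517 -272.48819955] 3.068662405014038
t 52.1 pos [ 548.2 -135.1  245.1] tilt 0.001 yaw 0.001 F [-0.1  0.3  0. ] w 65.2 j7 -1.24
delta tool [-163.3  134.8   45.1] rot [-0.     0.     0.001]
```

View pics/bb_side.png

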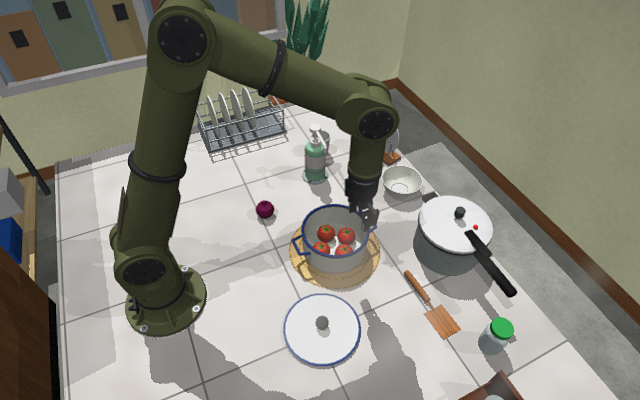

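View pics/bb_wrist.png

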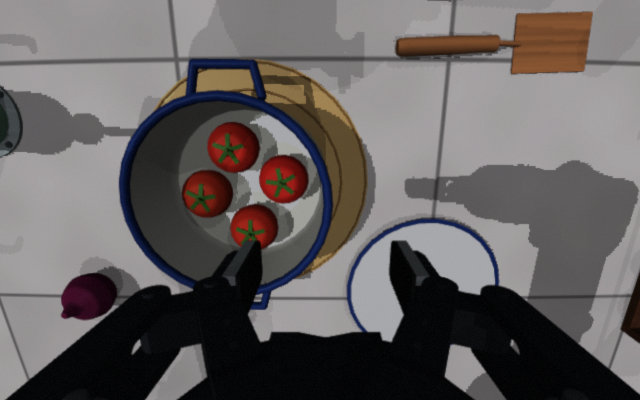

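```bash
python3 - <<'E'
from h import *
from scipy.optimize import least_squares
S=[]
for n,(u,v) in (('scene',(296,180)),('side',(322,322))):
    im=cv2.imread(f'pics/bb_{n}.png');g=cv2.cvtColor(im,cv2.COLOR_BGR2GRAY)
    m=np.zeros_like(g);m[v-12:v+13,u-12:u+13]=(g[v-12:v+13,u-12:u+13]<(90 if n=='scene' else 130))
    nn,l,st,ce=cv2.connectedComponentsWithStats(m)
    for i in range(1,nn): 
        if st[i,4]>20: print(n,st[i],ce[i],onz(cam(n),ce[i],41))
    cv2.imwrite(f'pics/cc_{n}.png',cv2.resize(im[v-30:v+30,u-45:u+45],None,fx=4,fy=4,interpolation=cv2.INTER_NEAREST))
    # lid outline via trace hull
    q=trace(n,'lid')[0]
    b=q['box'];
    def f(p): return boxof(proj(cam(n),np.r_[circ(109,9),circ(100,12)]+[p[0],p[1],0]))-b
    r=least_squares(f,[382,-272]);print(n,'box fit',r.x,r.fun)
a=cv2.imread('pics/cc_scene.png');b=cv2.imread('pics/cc_side.png');cv2.imwrite('pics/cc.png',np.hstack([a,b]))
E
```

```text
scene [291 174  10  10  78] [295.65384615 178.15384615] [ 385.95061945 -268.84243455   41.        ]
scene [294 190  15   3  26] [301.84615385 191.19230769] [ 426.42282177 -191.30550421   41.        ]
scene box fit [ 368.21981405 -280.25588824] [-0.01485259 -0.96113169  0.27847281  3.87429209]
side [316 316  12  14 131] [321.70992366 322.78625954] [ 379.64170977 -272.81561584   41.        ]
side box fit [ 385.47171235 -274.6935594 ] [ 0.02395468 -0.76918557  3.65783735  1.22362776]
```

View pics/cc.png

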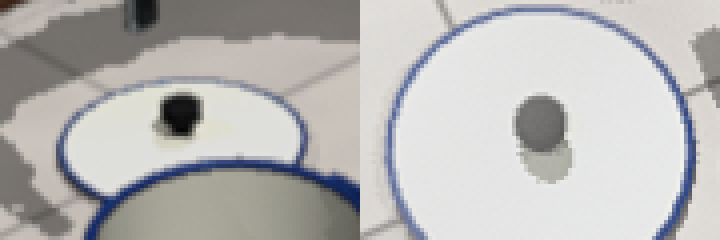

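Request:
{"method": "jog_arm", "body": {
  "steps": [
    [-28, 23, 0, 0, 0, 0, 0],
    [-28, 23, 0, 0, 0, 0, 0],
    [-28, 23, 0, 0, 0, 0, 0],
    [-27, 22, 0, 0, 0, 0, 0],
    [-27, 22, 0, 0, 0, 0, 0],
    [-27, 22, 0, 0, 0, 0, 0],
    [0, 0, 30, 0, 0, 0, 0],
    [0, 0, 30, 0, 0, 0, 0],
    [0, 0, 0, 0, 0, 0, 0],
    [0, 0, 0, 0, 0, 0, 0]
  ]
}}

```text
time_s: 53.2
ee_pos: [383.9, -270.4, 185.9]
ee_rot: [-3.141, -0.001, -0.001]
contact_force: [0.3, -0.5, 0.6]
gripper_width: 85.1
```

```bash
python3 go.py 383 -271 33 0
python3 - <<'E'
from h import *
im=camera('wrist');cv2.imwrite('pics/dd.png',im)
c=cam('wrist');print(proj(c,[[383,-271,49],[383,-271,40]]))
E
```

```text
t 53.2 pos [ 383.9 -270.4  185.9] tilt 0.001 yaw 0.001 F [ 0.3 -0.5  0.6] w 85.1 j7 -0.84
delta tool [ -1.    0.7 152.9] rot [-0.001 -0.     0.001]
[[326.65968061 194.26603587]
 [326.62638811 191.96257245]]
```

View pics/dd.png

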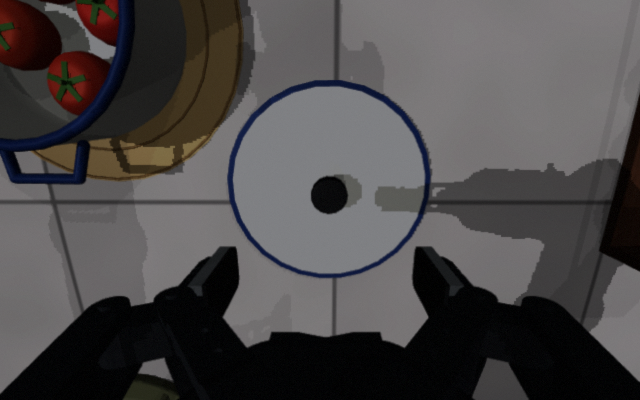

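Request:
{"method": "jog_arm", "body": {
  "steps": [
    [-1, 2, 35, 0, 0, 0, 0],
    [0, 0, 35, 0, 0, 0, 0],
    [0, 0, 35, 0, 0, 0, 0],
    [0, 0, 25, 0, 0, 0, 0],
    [0, 0, 15, 0, 0, 0, 0],
    [0, 0, 10, 0, 0, 0, 0],
    [0, 0, 0, 0, 0, 0, 0],
    [0, 0, 0, 0, 0, 0, 60]
  ]
}}

```text
time_s: 54.05
ee_pos: [384.1, -272.9, 31.8]
ee_rot: [3.141, 0.001, 0.005]
contact_force: [0.9, 0.5, -0.7]
gripper_width: 73.1
```

```bash
python3 go.py 382.5 -272.5 31 0
```

```text
t 54.0 pos [ 384.1 -272.9   31.8] tilt 0.003 yaw 0.001 F [ 0.9  0.5 -0.7] w 73.1 j7 -0.71
delta tool [-1.6 -0.4  0.8] rot [ 0.001 -0.003  0.001]
```

Request:
{"method": "jog_arm", "body": {
  "steps": [
    [-1.5, 0, 1, 0, 0, 0, 100],
    [0, 0, 0, 0, 0, 0, 150],
    [0, 0, 0, 0, 0, 0, 200],
    [0, 0, 0, 0, 0, 0, 200],
    [0, 0, 0, 0, 0, 0, 200],
    [0, 0, 0, 0, 0, 0, 200],
    [0, 0, 0, 0, 0, 0, 200]
  ]
}}

```text
time_s: 54.75
ee_pos: [382.2, -272.7, 30.9]
ee_rot: [3.141, 0.001, 0.005]
contact_force: [-1.0, 0.7, 7.9]
gripper_width: 34.4
```

```bash
python3 go.py 382.5 -272.5 31 0
```

```text
t 54.8 pos [ 382.2 -272.7   30.9] tilt 0.003 yaw 0.001 F [-1.   0.7  7.9] w 34.4 j7 -0.71
delta tool [ 0.3 -0.2 -0.1] rot [ 0.001 -0.003  0.001]
```

Request:
{"method": "jog_arm", "body": {
  "steps": [
    [0, 0, -5, 0, 0, 0, 200],
    [0, 0, -15, 0, 0, 0, 200],
    [0, 0, -30, 0, 0, 0, 200],
    [0, 0, -40, 0, 0, 0, 200],
    [0, 0, -40, 0, 0, 0, 200],
    [0, 0, -40, 0, 0, 0, 200],
    [0, 0, -20, 0, 0, 0, 200],
    [0, 0, 0, 0, 0, 0, 200],
    [0, 0, 0, 0, 0, 0, 200]
  ]
}}

```text
time_s: 55.65
ee_pos: [381.1, -271.9, 219.5]
ee_rot: [-3.141, -0.002, -0.003]
contact_force: [-0.5, -0.4, -3.7]
gripper_width: 34.7
```

```bash
python3 go.py 535.4 -37.6 220 0
python3 - <<'E'
from h import *
im=camera('wrist');cv2.imwrite('pics/ee.png',im)
im=camera('side');cv2.imwrite('pics/ee2.png',im)
E
```

```text
t 55.6 pos [ 381.1 -271.9  219.5] tilt 0.002 yaw 0.001 F [-0.5 -0.4 -3.7] w 34.7 j7 -0.85
delta tool [ 1.545e+02 -2.342e+02 -1.000e-01] rot [-0.001 -0.002  0.001]
```

View pics/ee2.png

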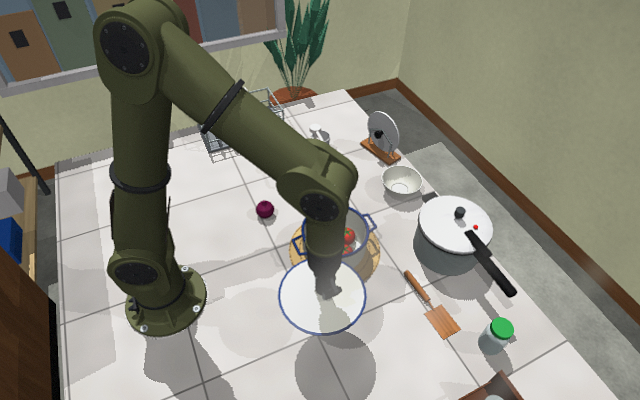

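View pics/ee.png

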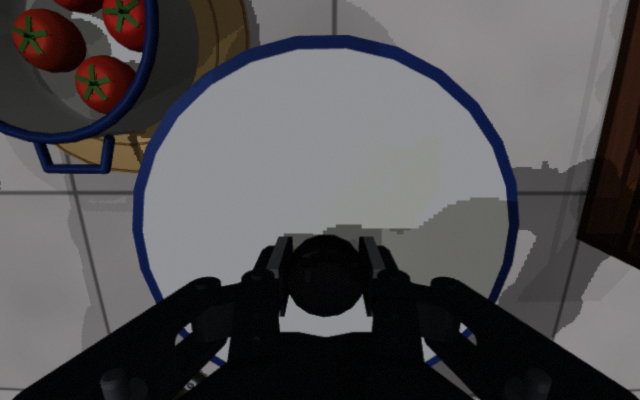

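Request:
{"method": "jog_arm", "body": {
  "steps": [
    [9, -14, 0, 0, 0, 0, 200],
    [17, -26, 0, 0, 0, 0, 200],
    [18, -28, 0, 0, 0, 0, 200],
    [20, -30, 0, 0, 0, 0, 200],
    [20, -30, 0, 0, 0, 0, 200],
    [20, -30, 0, 0, 0, 0, 200],
    [20, -30, 0, 0, 0, 0, 200],
    [17, -26, 0, 0, 0, 0, 200],
    [10, -15, 0, 0, 0, 0, 200],
    [4, -6, 0, 0, 0, 0, 200],
    [0, 0, 0, 0, 0, 0, 200],
    [0, 0, 0, 0, 0, 0, 200]
  ]
}}

```text
time_s: 56.95
ee_pos: [535.4, -39.2, 220.0]
ee_rot: [3.141, -0.002, 0.001]
contact_force: [-1.0, 0.6, -3.0]
gripper_width: 34.1
```

```bash
python3 go.py 535.4 -37.6 140 0
python3 - <<'E'
from potfit import *
for n in ('scene','side','wrist'):
    im=camera(n);cv2.imwrite(f'pics/ff_{n}.png',im)
E
```

```text
t 57.0 pos [535.4 -39.2 220. ] tilt 0.001 yaw -0.001 F [-1.   0.6 -3. ] w 34.1 j7 -1.41
delta tool [-0.1 -1.7 79.9] rot [ 0.001 -0.001 -0.001]
```

View pics/ff_scene.png

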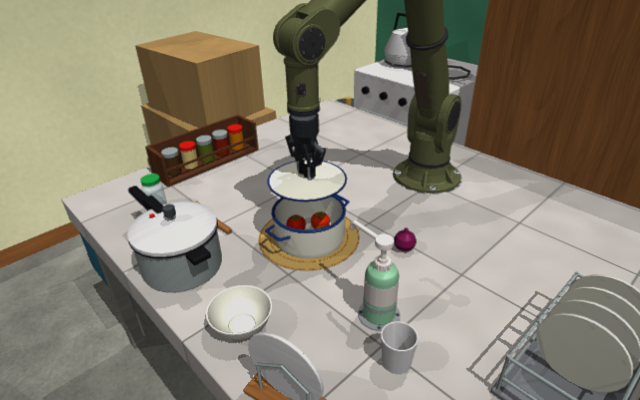

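View pics/ff_side.png

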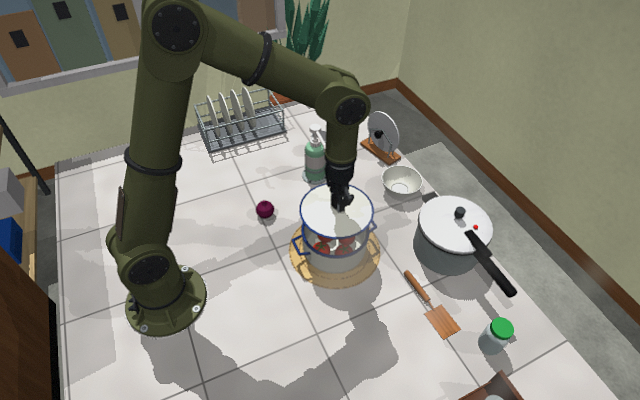

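```bash
cat > lidfit.py <<'E'
from potfit import *
def fitlid(views,x0,y0,z,verbose=1):
    for n,c,im in views:
        b=bluemask(im)
        d=np.minimum(cv2.distanceTransform(1-b,cv2.DIST_L2,5),8).astype(np.float32)
        def cost(p):
            uv=proj(c,circ(108,z,120)+[p[0],p[1],0])
            return float(cv2.remap(d,uv[:,0].astype(np.float32),uv[:,1].astype(np.float32),cv2.INTER_LINEAR).mean())
        best=min((minimize(cost,[x0+dx,y0+dy],method='Nelder-Mead') for dx in (-10,0,10) for dy in (-10,0,10)),key=lambda r:r.fun)
        print(n,z,np.round(best.x,1),round(best.fun,2))
E
python3 - <<'E'
from lidfit import *
V=[(n,cam(n),cv2.imread(f'pics/ff_{n}.png')) for n in ('scene','side')]
for z in (194,197,200): fitlid(V,535,-39,z)
print(fitpot([V[0][1:]],535,-38))
E
```

```text
scene 194 [529.2 -45. ] 3.65
side 194 [536.6 -32.8] 2.64
scene 197 [531.8 -41.5] 3.68
side 197 [535.7 -35.1] 2.69
scene 200 [534.6 -37.8] 3.72
side 200 [534.9 -38. ] 2.74
(array([ 5.36156665e+02, -3.64154372e+01,  8.76892848e-03]), np.float64(1.0817167278793123), [np.float64(1.0817167278793123)])
```

Request:
{"method": "jog_arm", "body": {
  "steps": [
    [0.5, -1, 25, 0, 0, 0, 200],
    [0, 0, 25, 0, 0, 0, 200],
    [0, 0, 20, 0, 0, 0, 200],
    [0, 0, 10, 0, 0, 0, 200],
    [0, 0, 4, 0, 0, 0, 200],
    [0, 0, 0, 0, 0, 0, 200]
  ]
}}

```text
time_s: 57.7
ee_pos: [537.1, -36.7, 136.5]
ee_rot: [3.141, 0.0, 0.003]
contact_force: [0.8, 0.5, -2.3]
gripper_width: 34.3
```

```bash
python3 go.py 535.4 -37.6 126 0
python3 - <<'E'
from lidfit import *
V=[]
for n in ('scene','side'):
    im=camera(n);cv2.imwrite(f'pics/gg_{n}.png',im);V.append((n,cam(n),im))
a=V[0][2][150:270,240:380];b=V[1][2][160:300,270:400]
cv2.imwrite('pics/gg.png',np.hstack([cv2.resize(a,(400,343)),cv2.resize(b,(319,343))]))
E
```

```text
t 57.7 pos [537.1 -36.7 136.5] tilt 0.002 yaw 0.000 F [ 0.8  0.5 -2.3] w 34.3 j7 -1.38
delta tool [-1.7  0.9 10.4] rot [ 0.    -0.002  0.   ]
```

View pics/gg.png

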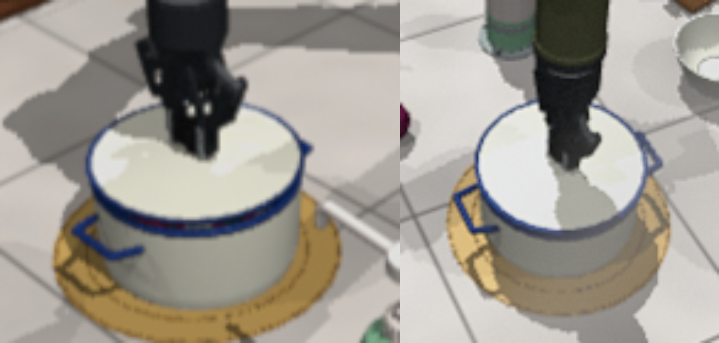

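Aligned; correct 1.5 mm in x and lower slowly.

Request:
{"method": "jog_arm", "body": {
  "steps": [
    [-1.5, 1, 3, 0, 0, 0, 200],
    [0, 0, 3, 0, 0, 0, 200],
    [0, 0, 2, 0, 0, 0, 200],
    [0, 0, 2, 0, 0, 0, 200],
    [0, 0, 1, 0, 0, 0, 200],
    [0, 0, 0, 0, 0, 0, 200]
  ]
}}

```text
time_s: 58.4
ee_pos: [535.5, -37.3, 125.2]
ee_rot: [-3.142, -0.001, -0.003]
contact_force: [0.7, 0.0, -3.1]
gripper_width: 33.8
```

```bash
python3 go.py 535.4 -37.6 126 0
```

```text
t 58.4 pos [535.5 -37.3 125.2] tilt 0.002 yaw 0.001 F [ 0.7  0.  -3.1] w 33.8 j7 -1.37
delta tool [-0.1  0.3 -0.8] rot [-0.    -0.002  0.001]
```

Request:
{"method": "jog_arm", "body": {
  "steps": [
    [0, 0, 1, 0, 0, 0, 200],
    [0, 0, 1, 0, 0, 0, 200],
    [0, 0, 0, 0, 0, 0, 200]
  ]
}}

```text
time_s: 58.7
ee_pos: [535.6, -37.3, 125.0]
ee_rot: [-3.141, -0.001, -0.005]
contact_force: [-5.2, 0.9, 15.6]
gripper_width: 34.4
```

Request:
{"method": "jog_arm", "body": {
  "steps": [
    [0, 0, -1.5, 0, 0, 0, 200],
    [0, 0, 0, 0, 0, 0, 130],
    [0, 0, 0, 0, 0, 0, 100],
    [0, 0, 0, 0, 0, 0, 60],
    [0, 0, 0, 0, 0, 0, 30],
    [0, 0, 0, 0, 0, 0, 30],
    [0, 0, -10, 0, 0, 0, 30],
    [0, 0, -30, 0, 0, 0, 30],
    [0, 0, -40, 0, 0, 0, 30],
    [0, 0, -40, 0, 0, 0, 30],
    [0, 0, -30, 0, 0, 0, 30],
    [0, 0, 0, 0, 0, 0, 30]
  ]
}}

```text
time_s: 59.9
ee_pos: [537.2, -37.9, 279.9]
ee_rot: [3.141, 0.001, 0.017]
contact_force: [0.2, 0.2, 0.1]
gripper_width: 75.3
```

Request:
{"method": "jog_arm", "body": {
  "steps": [
    [-10, 0, -20, 0, 0, 0, 0],
    [-30, 0, -20, 0, 0, 0, 0],
    [-40, 0, 0, 0, 0, 0, 0],
    [0, 0, 0, 0, 0, 0, 0],
    [0, 0, 0, 0, 0, 0, 0]
  ]
}}

```text
time_s: 60.4
ee_pos: [454.6, -37.4, 315.0]
ee_rot: [-3.141, -0.001, -0.005]
contact_force: [0.0, -0.7, 0.1]
gripper_width: 85.4
```

```bash
python3 - <<'E'
from lidfit import *
V=[]
for n in ('scene','side','wrist'):
    c=cam(n);im=camera(n);cv2.imwrite(f'pics/hh_{n}.png',im);V.append((n,c,im))
fitlid(V,535,-38,103)
a=V[0][2][150:270,240:400];b=V[1][2][110:300,250:400]
cv2.imwrite('pics/hh.png',np.hstack([cv2.resize(a,(460,345)),cv2.resize(b,(272,345))]))
E
python3 go.py 535 -38 300 0
```

```text
scene 103 [534.4 -37.3] 3.0
side 103 [536. -35.] 3.96
wrist 103 [813.8 -34.8] 0.0
t 60.5 pos [455.9 -37.3 314.4] tilt 0.002 yaw 0.001 F [-0.8  0.   0.3] w 85.7 j7 -1.47
delta tool [79.   0.8 14.6] rot [ 0.    -0.002  0.001]
```

View pics/hh.png

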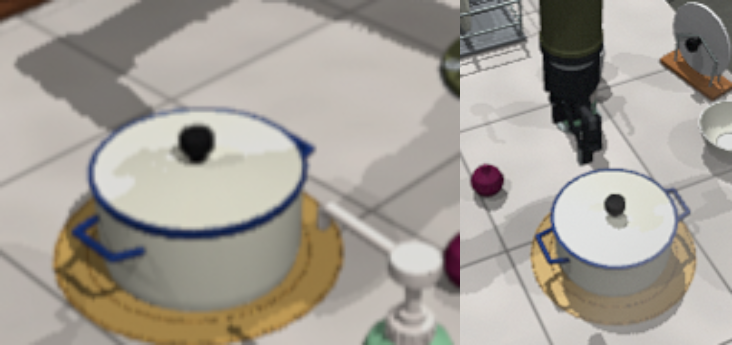

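View pics/hh_wrist.png

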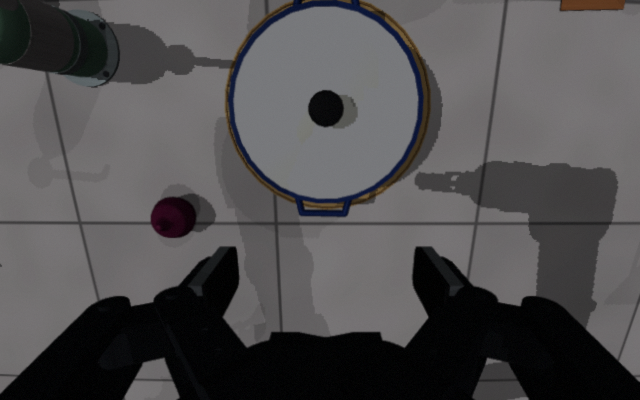

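View pics/hh_scene.png

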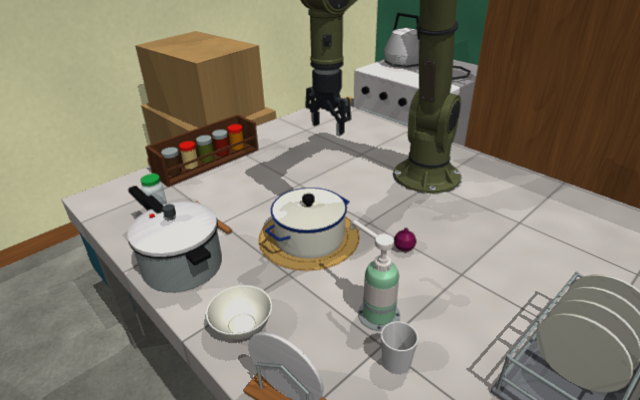

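```bash
python3 -c "
from workcell import close_job; print(close_job())"
```

```text
the job is handed in; nothing more can be done
None
```

The job is handed in, after about 60 s of the 210 s allowed. I saw no failure at any point, but `close_job` gives no verdict.

- **Tomatoes:** There were four on the counter. I lowered each one into the pot and released it about 4 to 6 mm above the floor. Camera pictures showed all four lying in the pot, both at the pumping position and back on the mat, before the lid went on.
- **Pumping:** I slid the pot by its rim until its mouth was under the spout. The spout tip was about 63–71 mm from the pot's centre line; the limit is 85 mm. I gave two full strokes. Both ended at the same height against a hard stop, at over 20 N. A picture showed the plunger fully up after the first stroke, and the last pictures show it up.
- **Pot and lid:** I pulled the pot back to about (535, −38), within a few millimetres of the mat's centre. The lid came down onto a firm stop at the height expected for fully seated. The last pictures show it level and flush with the rim.
- **Bystanders and robot:** The onion and the cup look unmoved. The spatula is only partly in the last pictures; earlier close-ups showed it in place. The arm stands clear with no contact force.

- **Checks that disagreed:** The lid-edge matches in the last pictures were loose (about 3 to 4 pixels), though both fixed cameras put the lid within about 3 mm of the pot's centre. The wrist-camera lid match failed, so I ignored it and relied on the picture itself. The wrist camera placed the pot about 4 mm from where the scene camera put it, and it placed the spout tip about 9 mm from where the two fixed cameras put it. Both differences are within tolerance.

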